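# Swing the inclined specimen clamp shut with its square key

### The job

Take the orange-handled square key out of its dark wooden stand, seat its tip fully in the square recess of the captive knob on the blue sloping fixture, and turn the knob clockwise to its stop so that the red clamp finger lies over the round test block on the fixture. Then stand the key back in the hole of its stand, collar down on the wood, and let go. Work the clamp only with the key, never with the gripper, and leave everything else on the bench where it is.

Things in the scene. Friction and masses are not known exactly. Their poses are not given: they have to be found in the camera images.
- fixture: Inclined clamping fixture, fixed: dark base 150 x 112 x 12 mm, blue plate 150 x 100 mm sloping 30 degrees and facing the fixture's -x side (towards the robot), its top edge 100 mm above the bench. Origin: centre of its underside; z up, x to the slope's high end. A test block (64 mm across, 12 thick) sits on the lower half; the captive knob, the only moving part, is on the upper half.
- recess (a point): Mouth centre of the square recess in the captive dark steel knob (39 mm across, 39 mm proud of the plate), about 108 mm above the bench. z points out along the knob's axis, 30 degrees from vertical, leaning to the fixture's -x side; x points along the red clamp finger and turns with the knob. Recess 16.4 mm square, sides parallel to this x and y, 16 mm deep, mouth chamfered 1.5 mm.
- recess_floor (a point): Centre of the floor of that recess, 16 mm below the mouth along the axis; same axes. The red finger on the knob is 14 mm wide and 8 mm thick, its underside 14 mm above the blue plate, its tip 40 mm from the axis.
- clamp (a joint): Knob angle in rad: 0 to 0.25 at the start (finger points to the fixture's -y side), grows clockwise seen looking into the recess, stop at 1.4, where the finger points down the slope over the block's centre. About 0.12 N m of friction; stays where it is left. The key's tip has about 0.19 rad of play in the recess each way.
- key: Square key, loose, about 0.15 kg, 118 mm long, upright in the stand. Origin: centre of the tip's end face; z towards the handle; x, y square to the faces of tip and handle (aligned, so quarter turns are equal). Tip 14 mm square, 20 long, last 4 mm tapered to 10; round shank 13 mm; steel collar 30 mm across, 6 thick, underside 50 mm from the tip; orange handle 24 mm square from 56 to 117 mm.
- key_tip (a point): Centre of the end face of the key's tip (the key's origin, same axes).
- key_collar (a point): Centre of the underside of the key's collar, on its axis 50 mm from the tip; rests on the stand's top.
- key_grip (a point): Middle of the orange handle, on the key's axis 90 mm from the tip.
- stand: Wooden stand, fixed to the bench: block 60 x 60 x 58 mm on a base 64 x 64 x 6 mm, with one vertical square hole in its top, 18 mm square, 54 mm deep, mouth chamfered 2 mm, sides parallel to its x and y. Origin at the centre of its underside on the bench top, z up.
- stand_hole (a point): Centre of the mouth of the stand's hole, on its top 58 mm above the bench; axes of the stand.
- spanner: Bystander: open-end spanner, 203 mm long, 35 mm wide, 8 mm thick, lying on the mat in front; origin at its centre underneath.
- test_block: Bystander: loose round steel test block, 65 mm across, 15 mm thick, on the mat in front; origin at its centre underneath.
- bin: Bystander: blue open parts bin 110 x 150 x 50 mm, on the right; origin at its centre underneath.
- tin: Bystander: green tin with a metal lid, 64 mm across, 31 mm high, near the front edge; origin at its centre underneath.
Not all that is in view belongs to the job. Of the things that look like the key, the smallest one is meant.

How it is judged:
On the way, in this order (a step that is already met when the one before it is completed fails the run):
1. the key's tip is seated in the recess of the knob (tip within 6 mm of the recess floor, key within 0.2 rad of the knob's axis) before the clamp is turned (below 0.6 rad) (distance between key_tip and recess_floor below 0.006 m and angle between the z axis of key and the z axis of recess, either way round below 0.2 rad and value of joint clamp below 0.6 rad), for 0.1 s.
2. with the key still seated, the clamp has been turned past 1.15 rad (distance between key_tip and recess_floor below 0.006 m and angle between the z axis of key and the z axis of recess, either way round below 0.2 rad and value of joint clamp above 1.15 rad), for 0.1 s.
At the end, for the whole second after the job is handed in: The clamp stands beyond 1.15 rad (its stop is at 1.4), the red finger over the test block; the key stands at rest and released in its stand, collar within 6 mm of the hole's mouth centre and upright within 0.1 rad (value of joint clamp above 1.15 rad and distance between key_collar and stand_hole below 0.006 m and angle between key's own z axis and vertical below 0.1 rad and linear speed of key below 0.02 m/s and angular speed of key below 0.2 rad/s); the robot touches nothing.
It fails at once if the gripper's fingers or the arm push on the clamp (more than 2 N) (contact force between any of the fingers, the arm and clamp above 2 N).
It fails at once if a bystander is moved more than 3 cm (distance of any of spanner, test_block, bin, tin from where it was at the start of the episode above 0.03 m).
It also fails if it takes over 51 s, if anything falls off the work surface, if the arm or the gripper's body presses on something with over 40 N, if the wrist force passes 120 N, or if a joint passes its speed limit or range.

### The arm

A 7-joint arm with a two-finger parallel gripper is mounted at the origin on a cart in front of the work surface, level with it; the furniture and walls round the work are solid. World frame = base frame: x ahead of the robot, y to its left, z up, the work surface at z = 0. Lengths are in m, angles in rad, forces in N, time in s.
With the tool pointing down it reaches from about 0.425 to 0.925 m from the base axis. Payload 6.8 kg.
Tool frame: the origin (TCP) lies midway between the tips of the shut fingers; the grasp point (between the pads) lies 19 mm behind it; z points along the fingers, y is the direction in which the jaws open and shut (so a half turn about z gives the same grasp; the last joint's range is limited). The gripper opens to 85 mm and grips with 20 to 120 N. Pads are 22 mm wide; open, the fingers measure 114 mm over their backs; the gripper's body (76 mm by 85 mm) begins 54 mm behind the grasp point. The pads swing forward as they close: fully open they stand 13 mm farther back than shut.
Start: joints at [-0.108, 0.477, 0.022, 1.555, -0.011, 1.109, -0.083], TCP at [0.675, 0, 0.231] pointing down, gripper open.
Joint ranges: [-2.96, 2.96], [-0.34, 2.1], [-1.41, 1.46], [0.24, 2.44], [-1.37, 4.51], [0.17, 1.92], [-2.96, 2.96]. Speed limits (rad/s): [2.39, 2.39, 3.14, 3.14, 3.14, 3.14, 3.14].

### API

Orientations are given as a rotation vector (axis times angle).
In Python, from bench import r, imaging gives the robot as it stands.
- The arm moves only by the tool jog_arm, never from a script. Its argument "rows" is a list of rows, each an object with "delta_rot": the turn, a rotation vector about the tool's x, y, z in degrees, a list of three; "xyz": the shift along the tool's x, y, z in cm, a list of three; "fingers": the closure, from 0 (fully open) to 1 (shut). A call has exactly 5 rows; each row is the pose to reach, as a shift and turn from the pose measured when the call began, along the tool's axes at that moment; what a row does not reach only later rows make up. A row lasts 1/12 s, in which the tool goes at most 41.7 mm and 7.16 degrees, less where a joint would pass 70% of its speed; a pose out of reach is approached as far as the arm can. A call with a gripper value outside its range is refused whole. The fingers move at their own pace and stop on an object; "grip_force" is the grip in N (left out, the last holds). Time passes only in rows, so rows that repeat a pose let the fingers close, or fill a call up. It gives the time, the measured TCP pose, the force and the opening at its end, in the units of the state.
- r.get_obs(): the state, without advancing time (a new reading comes with each control period).
- imaging.grab_frame(name): name is "scene" or "side" or "wrist"; returns the picture (400x640x3 uint8, blue, green, red); there is no depth.
- imaging.camera_info(name): a dict with "camera_matrix" (3x3 intrinsics, pixels), "xyz" and "attitude" of the camera in the world. Camera axes: x right, y down, z forward; pixel columns grow to the right and rows downward; lengths in m; the calibration is good to about 2 mm. The wrist camera is an equidistant fisheye: a pixel r from the principal point sees the ray r / f radians off the axis. A picture is of the moment at which its call begins: read the wrist's pose just before it. camera_info takes no time and is no camera call; for the wrist camera it gives the pose at the moment of the call.
- r.hand_in(): hands the job in, once; it reports no verdict.
Trained networks look in the newest picture that a camera, given by its name, has taken for a name from the list of things; names that differ only in an ending like _2 or _b are one class to them, and where a whole thing is asked for, a point or a joint stands for the part that bears it (a point fixed in the world has none). Each returns a list of dicts, best first, with "conf" (0 to 1); they miss things now and then, are a little off and sometimes report something else, mostly with a low value. They report only what shows in the picture. A call takes as long as a camera call. They do not tell look-alikes from the thing itself.
- imaging.find_in(camera, query): "position" ([column, row] in pixels, amid what is visible of it).
- imaging.cut_out(camera, query): "region" (400x640 bool, what is visible of it) and "position" ([column, row] in pixels, amid what is visible of it).
- imaging.tip_of(camera, query): "position" ([column, row] in pixels: a listed point, or the origin of a listed thing).
The state is a dict: "clock": time; "joints": joint angles; "qvel": joint speeds; "tau": joint torques, N m; "tcp_pos": TCP position; "orientation": TCP orientation; "contact_force": force on the tool from outside, world axes, zero at the start; "moment": the same for the moment, N m; "grip_width": finger opening in m.
Only numpy, scipy, OpenCV 4.12 (cv2) and the standard library are available. Lean on these libraries where they do the work, as an engineer would, in place of code of your own. Each camera call takes 0.05 s, during which the arm holds its last target.

## Working session

There is one attempt and no reset: what is moved stays moved. The work goes in short steps, Python scripts to look and compute and a tool call to move; the robot and the scene stay as the last step left them, time stands still between calls to the robot, and variables do not carry over. Pictures are saved under pics/ and viewed, and the job is handed in when it is done.

Besides the shell and the picture viewer there is one more tool, called as name([rows], argument=value, ...), one row to a line, values as JSON. jog_arm: Moves the arm, as the interface text tells. Its arguments: {"type":"object","properties":{"rows":{"type":"array","items":{"type":"object","properties":{"delta_rot":{"type":"array","items":{"type":"number"}},"xyz":{"type":"array","items":{"type":"number"}},"fingers":{"type":"number"}}}},"grip_force":{"type":"number"}},"required":["rows"]}

```bash
ls; mkdir -p pics
python3 - <<'E'
from bench import r, imaging
import cv2
print(r.get_obs())
for n in ("scene","side","wrist"):
    im=imaging.grab_frame(n); cv2.imwrite(f"pics/{n}0.png",im)
    print(n,imaging.camera_info(n))
    for q in ("key","stand_hole","key_grip","recess","stand"):
        print(q,[(d['conf'],[round(float(v)) for v in d['position']]) for d in (imaging.tip_of(n,q))])
print(r.get_obs()['clock'])
E
```

```text
pics
{'clock': 0.0, 'joints': array([-0.10810238,  0.47778557,  0.02233408,  1.55648897, -0.01150262,
        1.1092683 , -0.08308261]), 'qvel': array([ 2.57857914e-04, -1.77936158e-03,  2.58654417e-03,  2.63133868e-04,
       -2.53665088e-05,  1.03920500e-03, -5.84854676e-04]), 'tau': array([-5.45967814e-04, -5.96443820e+01,  1.60769675e+00, -2.81194621e+01,
        1.24063640e-02,  9.39900521e-03,  2.20753498e-05]), 'tcp_pos': array([ 6.74397874e-01, -1.01231699e-05,  2.30319495e-01]), 'orientation': array([-2.22054764e+00, -2.22064721e+00,  2.16271822e-03]), 'contact_force': array([-0.18034749, -0.635879  ,  0.16514599]), 'moment': array([-0.01738606,  0.01701238, -0.0033205 ]), 'grip_width': 0.08496072666548013}
scene {'camera_matrix': array([[512.42612104,   0.        , 316.89026551],
       [  0.        , 512.42612104, 199.79442067],
       [  0.        ,   0.        ,   1.        ]]), 'xyz': array([-0.6291414 , -0.5679972 ,  1.21110464]), 'attitude': array([-2.01276659,  1.16289525, -0.52491397])}
key [(0.78, [193, 194]), (0.57, [213, 204])]
stand_hole [(0.52, [252, 202])]
key
[... 352 characters left out ...]
([-0.5953418 ,  1.51129327,  0.88913803]), 'attitude': array([-0.79185189,  2.25781858, -1.45273007])}
key [(0.96, [250, 283]), (0.78, [268, 273]), (0.49, [293, 248])]
stand_hole [(0.69, [296, 237])]
key_grip [(0.64, [266, 240]), (0.59, [295, 228]), (0.57, [247, 250])]
recess [(0.59, [286, 198])]
stand [(0.72, [293, 249])]
wrist {'camera_matrix': array([[309.70691629,   0.        , 318.74350656],
       [  0.        , 309.70691629, 195.64936854],
       [  0.        ,   0.        ,   1.        ]]), 'xyz': array([0.67486149, 0.08235016, 0.37289677]), 'attitude': array([ 2.81758478e+00, -8.21029415e-04,  2.64921549e-03])}
key []
stand_hole []
key_grip []
recess []
stand [(0.74, [113, 52])]
0.9
```

View pics/scene0.png

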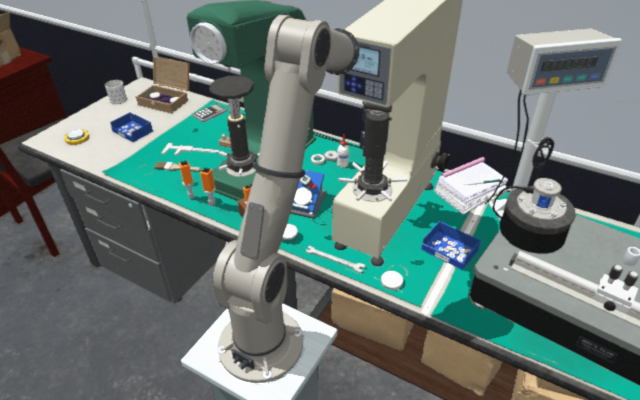

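View pics/side0.png

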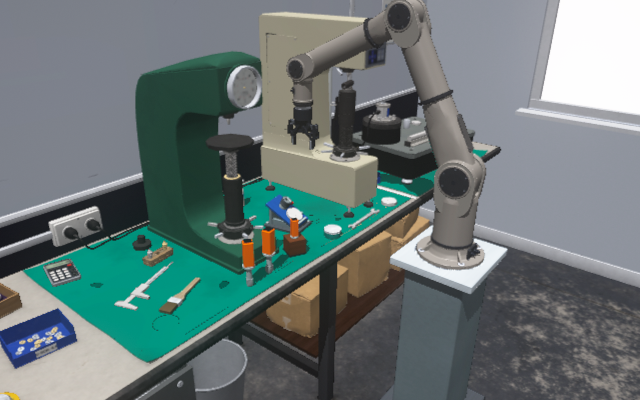

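View pics/wrist0.png

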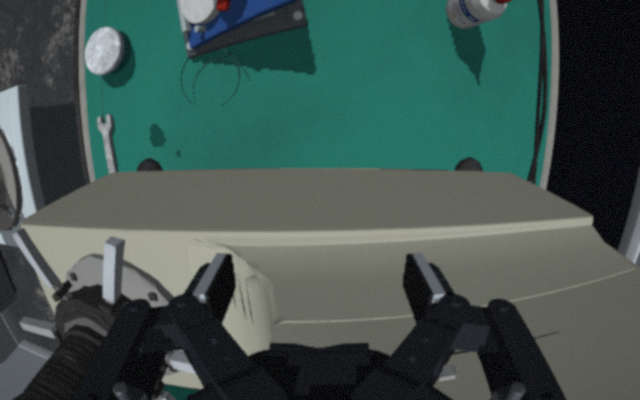

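Scene shows two big decoy keys at (187,180) and (208,185), and the stand key partly behind the arm at about (248,195). The side view shows the stand key at (295,232) and the blue fixture at (287,212). The wrist camera sees the fixture at its top edge.

```bash
cat > h.py <<'E'
import numpy as np, cv2
from scipy.spatial.transform import Rotation as R
def cam(imaging,n):
    c=imaging.camera_info(n); return c['camera_matrix'],np.array(c['xyz']),R.from_rotvec(c['attitude']).as_matrix(),n=='wrist'
def ray(c,p):
    K,t,A,f=c; x=(p[0]-K[0,2])/K[0,0]; y=(p[1]-K[1,2])/K[1,1]
    if f:
        th=np.hypot(x,y); d=np.array([x/th*np.sin(th),y/th*np.sin(th),np.cos(th)])
    else: d=np.array([x,y,1.])
    return t,A@(d/np.linalg.norm(d))
def proj(c,X):
    K,t,A,f=c; d=(np.atleast_2d(X)-t)@A
    if f:
        r=np.hypot(d[:,0],d[:,1]); th=np.arctan2(r,d[:,2]); s=th/np.maximum(r,1e-9)
        return np.c_[d[:,0]*s*K[0,0]+K[0,2],d[:,1]*s*K[1,1]+K[1,2]]
    return np.c_[d[:,0]/d[:,2]*K[0,0]+K[0,2],d[:,1]/d[:,2]*K[1,1]+K[1,2]]
def tri(rays):
    M=np.zeros((3,3));b=np.zeros(3)
    for t,d in rays:
        P=np.eye(3)-np.outer(d,d);M+=P;b+=P@t
    X=np.linalg.solve(M,b);return X,[np.linalg.norm((np.eye(3)-np.outer(d,d))@(X-t)) for t,d in rays]
def plane(rayv,z):
    t,d=rayv;return t+d*(z-t[2])/d[2]
E
python3 - <<'E'
from bench import r,imaging
from h import *
s=cam(imaging,'scene');d=cam(imaging,'side')
for nm,a,b in (("hole",(252,202),(296,237)),("grip",(249,198),(295,228)),("recess",(303,180),(286,198))):
    print(nm,tri([ray(s,a),ray(d,b)]),plane(ray(d,b),.058))
E
python3 -c "
import cv2
for n,x,y in (('scene',160,120),('side',200,180)):
    im=cv2.imread(f'pics/{n}0.png');cv2.imwrite(f'pics/{n}0c.png',cv2.resize(im[y:y+120,x:x+180],None,fx=4.4,fy=4.4,interpolation=cv2.INTER_CUBIC))"
```

```text
hole (array([0.4262316 , 0.33368392, 0.05520612]), [np.float64(0.003622645547614405), np.float64(0.0036226455476142893)]) [0.41716548 0.34090638 0.058     ]
grip (array([0.42146234, 0.33682368, 0.08579011]), [np.float64(0.004490463167761347), np.float64(0.004490463167761479)]) [0.46408778 0.29177146 0.058     ]
recess (array([0.57401884, 0.21045908, 0.11097329]), [np.float64(0.005886796821236055), np.float64(0.005886796821236167)]) [0.66490425 0.11452288 0.058     ]
```

View pics/scene0c.png

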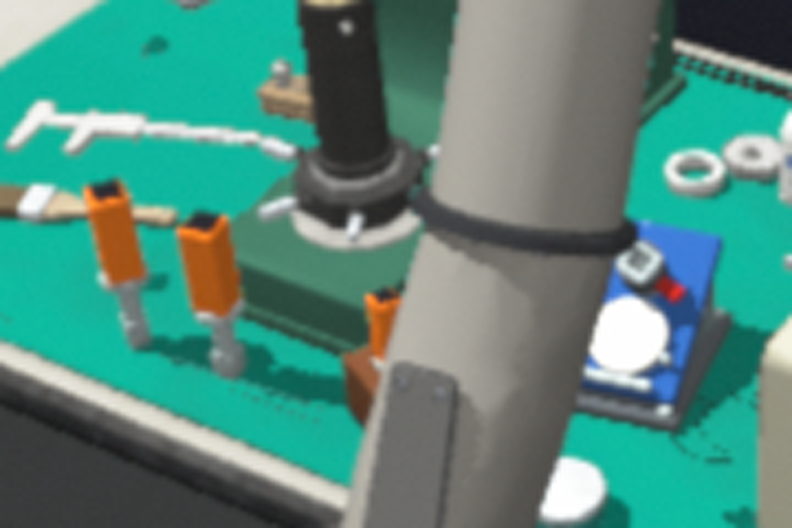

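View pics/side0c.png

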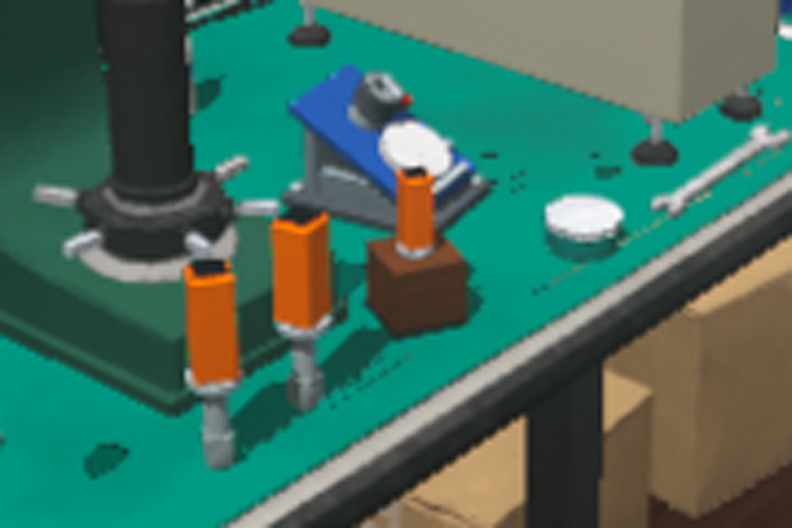

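jog_arm([
  {"xyz": [4, -2, -1]},
  {"xyz": [8, -5, -2]},
  {"xyz": [11, -9, -3]},
  {"xyz": [14, -13, -3]},
  {"xyz": [16, -17, -3]},
])

```text
$.rows[0]: bad value
```

Run:
```python
from bench import r, imaging
import cv2
for n in ("wrist","scene"):
    im=imaging.grab_frame(n); cv2.imwrite(f"pics/{n}1.png",im)
    if n=="wrist":
      print(imaging.camera_info(n))
      for q in ("key_grip","recess","stand_hole","stand"):
        print(q,[(d['conf'],[round(float(v)) for v in d['position']]) for d in (imaging.tip_of(n,q))])
o=r.get_obs();print(o['clock'],o['tcp_pos'],o['orientation'])
```

```text
{'camera_matrix': array([[309.70691629,   0.        , 318.74350656],
       [  0.        , 309.70691629, 195.64936854],
       [  0.        ,   0.        ,   1.        ]]), 'xyz': array([0.67486239, 0.08235093, 0.37288719]), 'attitude': array([ 2.81758342e+00, -8.16020682e-04,  2.62977689e-03])}
key_grip []
recess []
stand_hole []
stand []
1.2 [6.75012460e-01 1.85772634e-05 2.31308239e-01] [-2.22145540e+00 -2.22140059e+00 -4.73643737e-05]
```

View pics/wrist1.png

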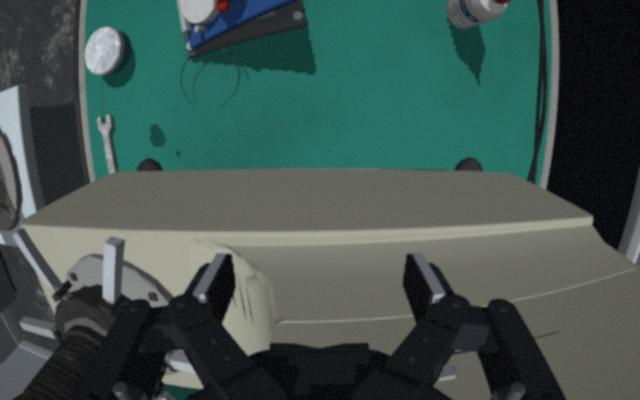

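View pics/scene1.png

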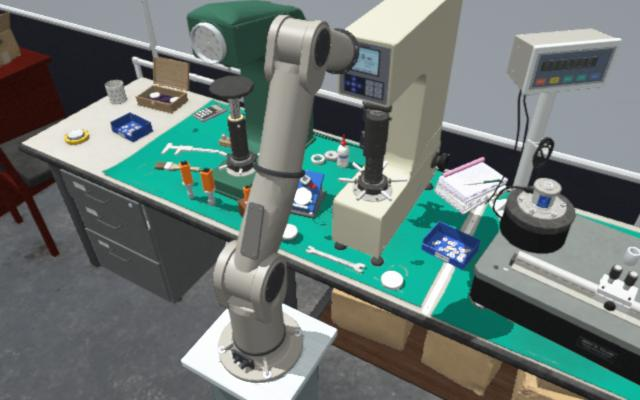

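The call was refused because every row needs all of its fields. The arm has not moved, so I'm sending it again with all fields.

jog_arm([
  {"xyz": [4, -2, -1], "delta_rot": [0, 0, 0], "fingers": 0},
  {"xyz": [8, -5, -2], "delta_rot": [0, 0, 0], "fingers": 0},
  {"xyz": [11, -9, -3], "delta_rot": [0, 0, 0], "fingers": 0},
  {"xyz": [14, -13, -3], "delta_rot": [0, 0, 0], "fingers": 0},
  {"xyz": [16, -17, -3], "delta_rot": [0, 0, 0], "fingers": 0},
])

```text
clock: 1.62
tcp_pos: [0.5323, 0.1452, 0.2613]
orientation: [2.22, 2.222, 0.003]
contact_force: [-0.3, 0.4, 0.1]
grip_width: 0.0851
```

Run:
```python
from bench import r, imaging
import cv2
for n in ("wrist","scene"):
    print(imaging.camera_info(n) if n=="wrist" else '')
    im=imaging.grab_frame(n); cv2.imwrite(f"pics/{n}1.png",im)
    if n=="wrist":
      print(imaging.camera_info(n))
      for q in ("key_grip","recess","stand_hole"):
        print(q,[(d['conf'],[round(float(v)) for v in d['position']]) for d in (imaging.tip_of(n,q))])
o=r.get_obs();print(o['clock'],o['tcp_pos'],o['orientation'])
```

```text
{'camera_matrix': array([[309.70691629,   0.        , 318.74350656],
       [  0.        , 309.70691629, 195.64936854],
       [  0.        ,   0.        ,   1.        ]]), 'xyz': array([0.53179672, 0.22737585, 0.4029099 ]), 'attitude': array([2.81867240e+00, 6.02264145e-04, 5.41907272e-03])}
{'camera_matrix': array([[309.70691629,   0.        , 318.74350656],
       [  0.        , 309.70691629, 195.64936854],
       [  0.        ,   0.        ,   1.        ]]), 'xyz': array([0.52446859, 0.23226037, 0.40249509]), 'attitude': array([ 2.82027515e+00,  1.27853170e-02, -1.66282721e-03])}
key_grip []
recess [(0.68, [371, 115]), (0.34, [220, 265])]
stand_hole []

1.8667 [0.53370938 0.14263208 0.260938  ] [2.22088323e+00 2.22072903e+00 1.24969040e-03]
```

View pics/wrist1.png

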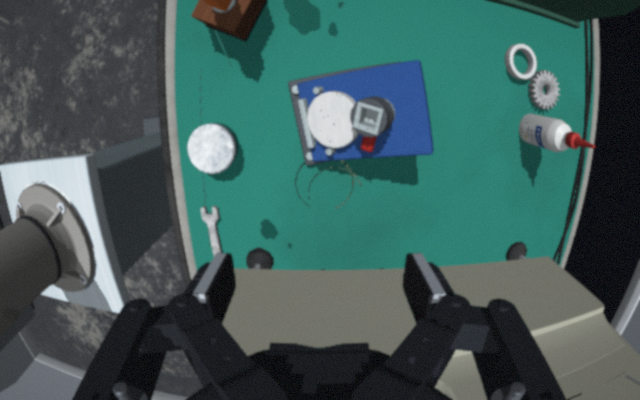

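View pics/scene1.png

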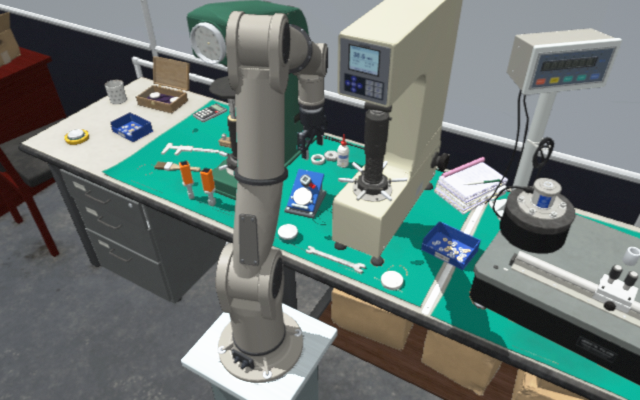

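Wrist view shows the fixture clearly: recess at about (368,119), red finger to (368,145), i.e. toward -y, and stand at the top edge (235,15). Moving closer to the stand.

jog_arm([
  {"xyz": [4, -2, 0], "delta_rot": [0, 0, 0], "fingers": 0},
  {"xyz": [7, -4, 0], "delta_rot": [0, 0, 0], "fingers": 0},
  {"xyz": [10, -6, 0], "delta_rot": [0, 0, 0], "fingers": 0},
  {"xyz": [10, -6, 0], "delta_rot": [0, 0, 0], "fingers": 0},
  {"xyz": [10, -6, 0], "delta_rot": [0, 0, 0], "fingers": 0},
])

```text
clock: 2.28
tcp_pos: [0.4739, 0.2438, 0.2607]
orientation: [2.218, 2.223, 0.001]
contact_force: [1.0, -0.7, -0.3]
grip_width: 0.0853
```

Run:
```python
from bench import r, imaging
import cv2,pickle
for n in ("wrist",):
    a=imaging.camera_info(n)
    im=imaging.grab_frame(n); cv2.imwrite(f"pics/{n}2.png",im)
    pickle.dump(a,open('w2.pkl','wb'))
    print(a['xyz'],a['attitude'])
    print(imaging.camera_info(n)['xyz'])
    for q in ("key_grip","recess","stand_hole","stand"):
        print(q,[(d['conf'],[round(float(v)) for v in d['position']]) for d in (imaging.tip_of(n,q))])
o=r.get_obs();print(o['clock'],o['tcp_pos'],o['orientation'])
```

```text
[0.47342694 0.3261108  0.40232006] [2.81772681e+00 2.15815539e-03 4.80071736e-03]
[0.47457901 0.32442827 0.40219485]
key_grip [(0.94, [269, 76]), (0.52, [262, 314])]
recess [(0.82, [418, 212])]
stand_hole [(0.79, [272, 78]), (0.46, [261, 212])]
stand [(0.91, [280, 82])]
2.5333 [0.47503636 0.24084727 0.26067131] [2.22447897e+00 2.21643846e+00 6.94343715e-04]
```

View pics/wrist2.png

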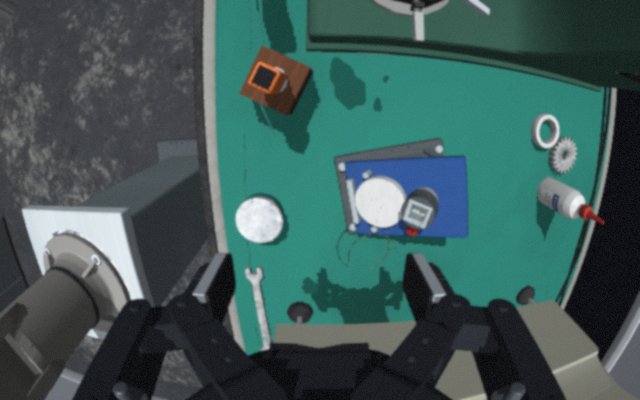

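Both are in view: orange key top at (264,77) in stand with corners (262,47),(313,66),(292,114),(241,97); recess at (418,212).

```bash
python3 -c "
import cv2
im=cv2.imread('pics/wrist2.png')
a=cv2.resize(im[40:120,230:325],None,fx=7,fy=7,interpolation=cv2.INTER_CUBIC);cv2.imwrite('pics/w2s.png',a)
b=cv2.resize(im[135:245,330:475],None,fx=5.4,fy=5.4,interpolation=cv2.INTER_CUBIC);cv2.imwrite('pics/w2f.png',b)"
```

```text
(no output)
```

View pics/w2s.png

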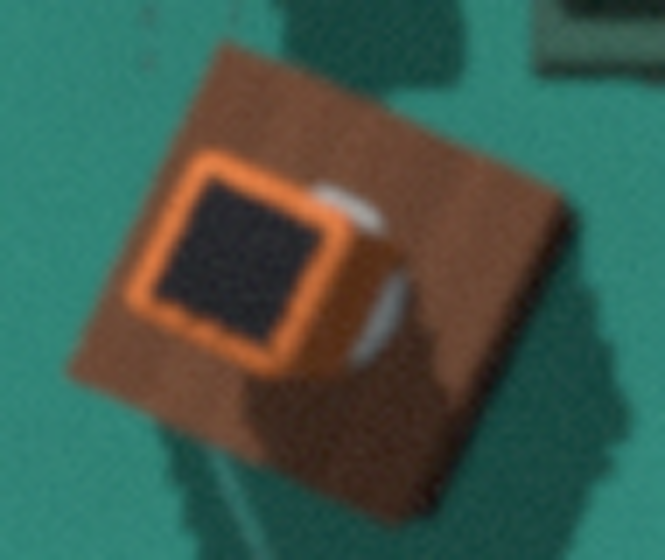

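View pics/w2f.png

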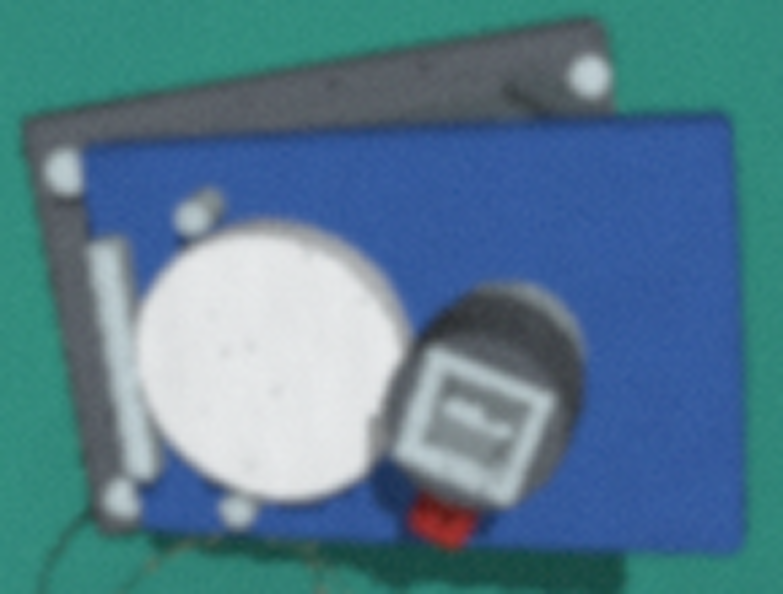

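```bash
cat > fit.py <<'E'
from h import *
from scipy.optimize import least_squares
def Rz(a): return R.from_euler('z',a).as_matrix()
def fit(c,stand=None,key=None,base=None,plate=None,rec=None):
    out={}
    sq=lambda h:np.array([[-h,h],[h,h],[h,-h],[-h,-h]])
    def s(p,h,z,px,off=0):
        m=~np.isnan(px[:,0]); P=np.c_[sq(h)@Rz(p[2])[:2,:2].T+p[:2],np.full(4,z)]
        return (proj(c,P)-px)[m].ravel()
    if stand is not None:
        q=least_squares(lambda p:s(p,.030,.058,stand),[.42,.33,-.4]);out['stand']=(q.x,q.fun)
    if key is not None:
        q=least_squares(lambda p:s(p,.012,.125,key),[.42,.33,-.4]);out['key']=(q.x,q.fun)
    return out
E
cat > f2.py <<'E'
from fit import *
import pickle
a=pickle.load(open('w2.pkl','rb'));c=(a['camera_matrix'],a['xyz'],R.from_rotvec(a['attitude']).as_matrix(),True)
st=np.array([[225,42],[567,192],[395,523],[68,373]])/7+[230,40]
ke=np.array([[205,150],[352,210],[275,378],[128,300]])/7+[230,40]
np.set_printoptions(precision=4,suppress=True)
for k,v in fit(c,st,ke).items(): print(k,v)
B=np.array([[25,122],[605,20],[100,533]])/5.4+[330,135]
P=np.array([[85,145],[735,115],[745,550],[140,525]])/5.4+[330,135]
Bm=np.array([[-75,56,12],[75,56,12],[-75,-56,12]])/1000
Pm=np.array([[-65,50,25],[65,50,100],[65,-50,100],[-65,-50,25]])/1000
def f(p):
    A=Rz(p[2]);t=np.r_[p[:2],0]
    return np.r_[(proj(c,Bm@A.T+t)-B).ravel(),(proj(c,(Pm+[p[3],0,0])@A.T+t)-P).ravel()]
q=least_squares(f,[.57,.21,0.1,0]);print('fix',q.x,q.fun)
# recess
S=np.array([[432,347],[553,402],[508,507],[395,450]])/5.4+[330,135]
fy=q.x[2];az=Rz(fy)@np.array([-.5,0,np.cos(np.pi/6)])
def g(p):
    # p: x,y,phi ; frame: z axis az, down-slope dir d
    d=Rz(fy)@np.array([-np.cos(np.pi/6),0,-.5]); e=np.cross(az,d)
    X=np.array([p[0],p[1],.108]); ang=p[2]
    u=np.cos(ang)*d+np.sin(ang)*e; v=np.cross(az,u)
    h=p[3]; 
    pts=[X+h*(-u+v)*1,X+h*(-u-v),X+h*(u-v),X+h*(u+v)]
    return (proj(c,np.array(pts))-np.array(SS)).ravel()
best=None
for k in range(4):
    SS=np.roll(S,k,0)
    qq=least_squares(g,[.57,.21,0.,.0097])
    if best is None or qq.cost<best[0].cost: best=(qq,k)
    qq.cost<1 and print('rec',k,qq.x,qq.cost)
qq=best[0];print(qq.x,qq.fun,qq.cost)
A=Rz(fy);print('recess in fixture frame',A.T@(np.r_[qq.x[:2],.108]-np.r_[q.x[:2],0]))
E
python3 f2.py
```

```text
stand (array([ 0.4259,  0.344 , -0.462 ]), array([-0.0273, -0.9469,  0.1082, -0.2034,  0.5215,  0.9281, -0.6611,
        0.2058]))
key (array([ 0.426 ,  0.3436, -0.4714]), array([-1.0895, -1.8704,  1.886 ,  0.5385,  0.8859,  0.5977, -1.7907,
        0.7234]))
fix [0.5786 0.2076 0.1969 0.0012] [-0.8666 -0.8672  1.2903 -1.163  -0.5183  0.6569 -1.7467 -0.1184  0.8308
 -0.1258  1.0345  1.3266  0.3846  0.8628]
[0.5793 0.2069 0.7716 0.0017] [ -4.4649 -14.8139  14.0959  -6.4416   5.1684  14.6703 -14.885    6.656 ] 493.6851989805044
recess in fixture frame [ 0.0006 -0.0008  0.108 ]
```

```bash
sed -i 's/SS=np.roll(S,k,0)/SS=np.roll(S[::-1],k,0)/; s/qq.cost<1 and/qq.cost<30 and/' f2.py; python3 f2.py | tail -7
```

```text
-0.1258  1.0345  1.3266  0.3846  0.8628]
rec 0 [ 0.5793  0.2067  1.1293 -0.0128] 0.530079308489656
rec 1 [ 0.5793  0.2067 -0.4415 -0.0128] 0.5300793084897254
rec 2 [0.5793 0.2067 1.1293 0.0128] 0.5300793084896438
rec 3 [ 0.5793  0.2067 -0.4415  0.0128] 0.5300793084896789
[0.5793 0.2067 1.1293 0.0128] [ 0.0858 -0.3131  0.5328  0.0743 -0.389   0.5808 -0.253  -0.3356] 0.5300793084896438
recess in fixture frame [ 0.0006 -0.001   0.108 ]
```

Run:
```python
from bench import r
o=r.get_obs();print(o['joints'].round(3),o['tcp_pos'],o['orientation'],o['clock'])
```

```text
[-0.489  0.219 -0.115  1.855  0.03   1.068 -0.619] [0.47503636 0.24084727 0.26067131] [2.22447897e+00 2.21643846e+00 6.94343715e-04] 2.5333
```

```bash
cat > mv.py <<'E'
from h import *
def down(psi):
    y=np.array([np.cos(psi),np.sin(psi),0]);z=np.array([0,0,-1.]);return np.c_[np.cross(y,z),y,z]
FY=0.197
AZ=R.from_euler('z',FY).as_matrix()@np.array([-.5,0,np.cos(np.pi/6)])
UP=R.from_euler('z',FY).as_matrix()@np.array([np.cos(np.pi/6),0,.5])
def tilt(psi): # tool z=-AZ, y = UP rotated ccw psi about AZ
    y=R.from_rotvec(AZ*psi).apply(UP);z=-AZ;return np.c_[np.cross(y,z),y,z]
def delta(o,pos,Rt):
    A=R.from_rotvec(o['orientation']).as_matrix()
    return A.T@(np.array(pos)-o['tcp_pos'])*100, np.degrees(R.from_matrix(A.T@Rt).as_rotvec())
np.set_printoptions(precision=3,suppress=True)
E
python3 - <<'E'
from bench import r
from mv import *
o=r.get_obs();print(delta(o,[.426,.3438,.17],down(1.106)))
E
```

```text
(array([10.283, -4.953,  9.054]), array([  0.045,   0.075, -63.577]))
```

jog_arm([
  {"xyz": [2.5, -1.2, 0], "delta_rot": [0, 0, -7], "fingers": 0},
  {"xyz": [5, -2.5, 0], "delta_rot": [0, 0, -14], "fingers": 0},
  {"xyz": [7.5, -3.7, 0], "delta_rot": [0, 0, -21], "fingers": 0},
  {"xyz": [10.3, -5, 0], "delta_rot": [0, 0, -28], "fingers": 0},
  {"xyz": [10.3, -5, 3], "delta_rot": [0, 0, -35], "fingers": 0},
])

```text
clock: 2.95
tcp_pos: [0.4252, 0.3523, 0.2356]
orientation: [1.438, 2.79, 0.02]
contact_force: [1.0, 1.8, 1.5]
grip_width: 0.0854
```

Run:
```python
from bench import r
from mv import *
o=r.get_obs();print(delta(o,[.426,.3438,.17],down(1.106)),o['clock'],o['joints'])
```

```text
(array([-0.762, -0.509,  6.556]), array([  0.733,  -0.043, -27.902])) 2.95 [-0.581  0.28  -0.269  1.841  0.085  1.018 -0.264]
```

jog_arm([
  {"xyz": [-0.7, -0.5, 2], "delta_rot": [0, 0, -7], "fingers": 0},
  {"xyz": [-0.7, -0.5, 4], "delta_rot": [0, 0, -14], "fingers": 0},
  {"xyz": [-0.7, -0.5, 6], "delta_rot": [0, 0, -21], "fingers": 0},
  {"xyz": [-0.7, -0.5, 6.5], "delta_rot": [0, 0, -28], "fingers": 0},
  {"xyz": [-0.7, -0.5, 6.5], "delta_rot": [0, 0, -28], "fingers": 0},
])

```text
clock: 3.37
tcp_pos: [0.4258, 0.3424, 0.1685]
orientation: [0.717, 3.056, 0.013]
contact_force: [-0.4, -0.2, 1.4]
grip_width: 0.0854
```

Run:
```python
from bench import r,imaging
from mv import *
import pickle
a=imaging.camera_info('wrist');im=imaging.grab_frame('wrist');cv2.imwrite('pics/wrist3.png',im);pickle.dump(a,open('w3.pkl','wb'))
b=imaging.camera_info('wrist');print(a['xyz']-b['xyz'])
o=r.get_obs();print(delta(o,[.426,.3438,.17],down(1.106)),o['clock'],o['tcp_pos'])
```

```text
[-0.001 -0.001 -0.001]
(array([ 0.056,  0.046, -0.021]), array([ 0.625,  0.093, -0.142])) 3.4167 [0.426 0.343 0.17 ]
```

View pics/wrist3.png

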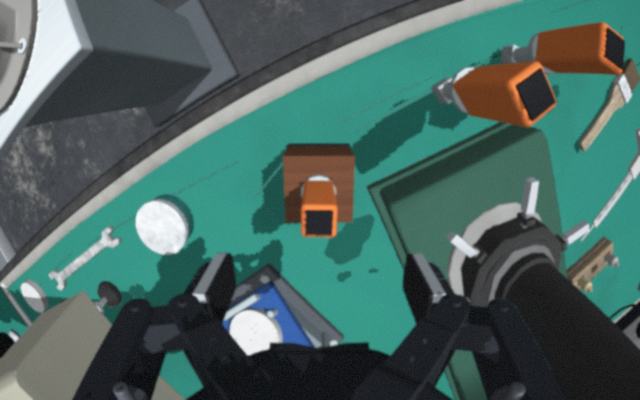

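Key centred between fingers; key top at (319,222), stand top face corners (287,157),(353,157),(352,222),(285,222). Refitting from this closer view.

```bash
python3 -c "
import cv2
im=cv2.imread('pics/wrist3.png')
cv2.imwrite('pics/w3s.png',cv2.resize(im[135:245,275:365],None,fx=7,fy=5.4*7/5.4,interpolation=cv2.INTER_CUBIC)[:600+170][:770])
cv2.imwrite('pics/w3s.png',cv2.resize(im[140:240,275:365],None,fx=6,fy=6,interpolation=cv2.INTER_CUBIC))"
```

```text
(no output)
```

View pics/w3s.png

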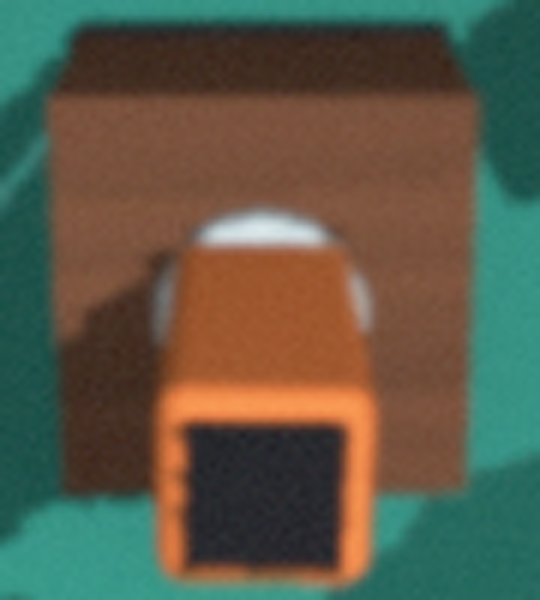

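```bash
sed -i 's/\[.42,.33,-.4\]/[.42,.33,Y0]/g; 2a Y0=-.4' fit.py
python3 - <<'E'
import fit; from fit import *
import pickle
fit.Y0=1.1
np.set_printoptions(precision=4,suppress=True)
a=pickle.load(open('w3.pkl','rb'));c=(a['camera_matrix'],a['xyz'],R.from_rotvec(a['attitude']).as_matrix(),True)
st=np.array([[50,95],[477,95],[467,493],[65,493]])/6+[275,140]
ke=np.array([[158,383],[375,383],[370,588],[162,588]])/6+[275,140]
for k,v in fit.fit(c,st,ke).items(): print(k,v)
E
```

```text
Traceback (most recent call last):
AttributeError: 'function' object has no attribute 'fit'
```

Run:
```python
import fit as F; from h import *
import pickle
F.Y0=1.1
np.set_printoptions(precision=4,suppress=True)
a=pickle.load(open('w3.pkl','rb'));c=(a['camera_matrix'],a['xyz'],R.from_rotvec(a['attitude']).as_matrix(),True)
st=np.array([[50,95],[477,95],[467,493],[65,493]])/6+[275,140]
ke=np.array([[158,383],[375,383],[370,588],[162,588]])/6+[275,140]
for k,v in F.fit(c,st,ke).items(): print(k,v)
```

```text
stand (array([0.4248, 0.3449, 1.1116]), array([-0.3517,  0.0903,  0.6524, -0.1753,  0.0144, -0.1226, -0.332 ,
        0.267 ]))
key (array([0.4245, 0.3444, 1.1068]), array([-0.7102,  0.2324,  0.7621,  0.2038,  0.6472, -0.2404, -0.698 ,
       -0.1682]))
```

Run:
```python
from bench import r
from mv import *
o=r.get_obs();print(delta(o,[.4247,.3447,.077],down(1.109)),o['clock'],o['joints'])
```

```text
(array([ 0.228, -0.033,  9.279]), array([ 0.625,  0.094, -0.314])) 3.4167 [-0.511  0.355 -0.343  1.913  0.15   0.887  0.176]
```

jog_arm([
  {"xyz": [0.2, 0, 2.5], "delta_rot": [0.6, 0.1, -0.3], "fingers": 0},
  {"xyz": [0.2, 0, 5], "delta_rot": [0.6, 0.1, -0.3], "fingers": 0},
  {"xyz": [0.2, 0, 7.5], "delta_rot": [0.6, 0.1, -0.3], "fingers": 0},
  {"xyz": [0.2, 0, 9.3], "delta_rot": [0.6, 0.1, -0.3], "fingers": 0},
  {"xyz": [0.2, 0, 9.3], "delta_rot": [0.6, 0.1, -0.3], "fingers": 0},
])

```text
clock: 3.83
tcp_pos: [0.4244, 0.3431, 0.0743]
orientation: [-0.726, -3.054, 0.006]
contact_force: [-0.2, -1.3, -0.4]
grip_width: 0.0853
```

Run:
```python
from bench import r
from mv import *
o=r.get_obs();print(delta(o,[.4247,.3447,.077],down(1.109)),o['clock'],o['contact_force'])
```

```text
(array([ 0.047,  0.153, -0.27 ]), array([-0.227, -0.081, -0.294])) 3.8333 [-0.189 -1.298 -0.416]
```

Now closing on the handle.

jog_arm([
  {"xyz": [0, 0.1, -0.3], "delta_rot": [0, 0, 0], "fingers": 0.3},
  {"xyz": [0, 0.1, -0.3], "delta_rot": [0, 0, 0], "fingers": 0.7},
  {"xyz": [0, 0.1, -0.3], "delta_rot": [0, 0, 0], "fingers": 1},
  {"xyz": [0, 0.1, -0.3], "delta_rot": [0, 0, 0], "fingers": 1},
  {"xyz": [0, 0.1, -0.3], "delta_rot": [0, 0, 0], "fingers": 1},
], grip_force=70)

```text
clock: 4.25
tcp_pos: [0.4255, 0.3444, 0.0785]
orientation: [-0.727, -3.055, 0.003]
contact_force: [-0.6, -2.5, 0.9]
grip_width: 0.0257
```

jog_arm([
  {"xyz": [0, 0, 0], "delta_rot": [0, 0, 0], "fingers": 1},
  {"xyz": [0, 0, 0], "delta_rot": [0, 0, 0], "fingers": 1},
  {"xyz": [0, 0, 0], "delta_rot": [0, 0, 0], "fingers": 1},
  {"xyz": [0, 0, 0], "delta_rot": [0, 0, 0], "fingers": 1},
  {"xyz": [0, 0, 0], "delta_rot": [0, 0, 0], "fingers": 1},
], grip_force=70)

```text
clock: 4.67
tcp_pos: [0.4254, 0.3444, 0.0785]
orientation: [-0.728, -3.055, 0.004]
contact_force: [-0.5, -0.6, 1.3]
grip_width: 0.0232
```

Run:
```python
from bench import r
from mv import *
o=r.get_obs();print(delta(o,[.4247,.3447,.077],down(1.109)),o['clock'],o['contact_force'],o['grip_width'],o['tcp_pos'])
# vertical lift 7.5cm
print(delta(o,o['tcp_pos']+[0,0,.08],down(1.109)))
```

```text
(array([ 0.08 , -0.001,  0.153]), array([-0.14 , -0.03 , -0.331])) 4.6667 [-0.451 -0.628  1.278] 0.0232220159472211 [0.425 0.344 0.079]
(array([ 0.004, -0.02 , -8.   ]), array([-0.14 , -0.03 , -0.331]))
```

jog_arm([
  {"xyz": [0, 0, -1.5], "delta_rot": [0, 0, 0], "fingers": 1},
  {"xyz": [0, 0, -4], "delta_rot": [0, 0, 0], "fingers": 1},
  {"xyz": [0, 0, -6.5], "delta_rot": [0, 0, 0], "fingers": 1},
  {"xyz": [0, 0, -9], "delta_rot": [0, 0, 0], "fingers": 1},
  {"xyz": [0, 0, -10], "delta_rot": [0, 0, 0], "fingers": 1},
])

```text
clock: 5.08
tcp_pos: [0.4266, 0.3457, 0.1815]
orientation: [0.728, 3.055, 0.002]
contact_force: [0.1, 0.6, -1.7]
grip_width: 0.0234
```

Run:
```python
from bench import r,imaging
from mv import *
import pickle
a=imaging.camera_info('wrist');im=imaging.grab_frame('wrist');cv2.imwrite('pics/wrist4.png',im);pickle.dump(a,open('w4.pkl','wb'))
cv2.imwrite('pics/side4.png',imaging.grab_frame('side'))
o=r.get_obs()
print(o['clock'],o['tcp_pos'],o['joints'],o['grip_width'],o['contact_force'])
M=np.array([.5793,.2067,.108])
# pre-insert: tip 30mm above mouth
print(delta(o,M+AZ*(.03+.0705),tilt(1.129)))
```

```text
5.1833 [0.426 0.345 0.18 ] [-0.514  0.35  -0.345  1.893  0.147  0.921  0.174] 0.02330037388983397 [ 0.088  0.609 -2.064]
(array([-15.94 ,  -8.586,  -1.49 ]), array([-15.746, -25.511, -12.484]))
```

View pics/wrist4.png

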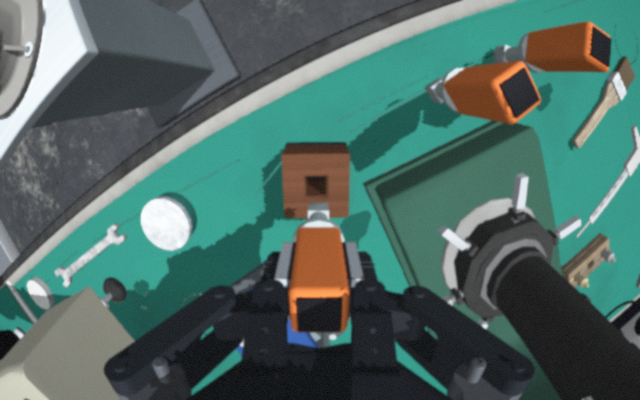

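View pics/side4.png

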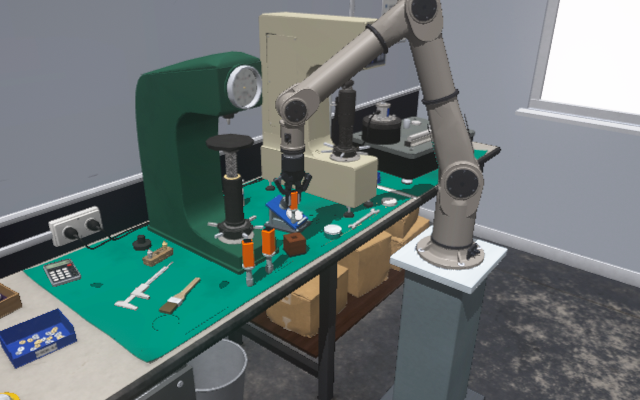

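Key is out and held (stand hole visible at (316,185)). Moving to a tilted standoff over the knob.

jog_arm([
  {"xyz": [-2.5, -1.5, -2], "delta_rot": [-2.5, -4.1, -2], "fingers": 1},
  {"xyz": [-5.5, -3.3, -3.2], "delta_rot": [-5, -8.2, -4], "fingers": 1},
  {"xyz": [-8.5, -5.1, -3.2], "delta_rot": [-7.5, -12.2, -6], "fingers": 1},
  {"xyz": [-11.5, -7, -3.2], "delta_rot": [-10, -16.2, -8], "fingers": 1},
  {"xyz": [-14, -8.5, -3.2], "delta_rot": [-12.5, -20.3, -10], "fingers": 1},
])

```text
clock: 5.6
tcp_pos: [0.5129, 0.2037, 0.2106]
orientation: [0.395, 2.71, 0.18]
contact_force: [2.0, -0.8, -1.8]
grip_width: 0.0228
```

Run:
```python
from bench import r,imaging
from mv import *
o=r.get_obs()
print(o['clock'],o['tcp_pos'],o['joints'],o['grip_width'],o['contact_force'])
M=np.array([.5793,.2067,.108])
print(delta(o,M+AZ*(.05+.0705),tilt(1.129)))
```

```text
5.6 [0.513 0.204 0.211] [-0.366  0.135 -0.241  2.165  0.432  0.499  0.337] 0.022836008952711526 [ 2.043 -0.763 -1.795]
(array([-0.968, -0.623,  0.069]), array([-3.244, -5.141, -2.39 ]))
```

jog_arm([
  {"xyz": [-0.5, -0.3, 0], "delta_rot": [-1.6, -2.6, -1.2], "fingers": 1},
  {"xyz": [-1, -0.6, 0], "delta_rot": [-3.2, -5.1, -2.4], "fingers": 1},
  {"xyz": [-1, -0.6, 0], "delta_rot": [-3.2, -5.1, -2.4], "fingers": 1},
  {"xyz": [-1, -0.6, 0], "delta_rot": [-3.2, -5.1, -2.4], "fingers": 1},
  {"xyz": [-1, -0.6, 0], "delta_rot": [-3.2, -5.1, -2.4], "fingers": 1},
])

```text
clock: 6.02
tcp_pos: [0.52, 0.1958, 0.2125]
orientation: [0.321, 2.619, 0.221]
contact_force: [0.4, 0.5, -1.7]
grip_width: 0.023
```

Run:
```python
from bench import r,imaging
from mv import *
import pickle
o=r.get_obs()
M=np.array([.5793,.2067,.108])
print(delta(o,M+AZ*(.05+.0705),tilt(1.129)),o['joints'])
for n in ('wrist','scene','side'):
    a=imaging.camera_info(n);cv2.imwrite(f'pics/{n}5.png',imaging.grab_frame(n));pickle.dump(a,open(f'{n}5.pkl','wb'))
    print(n,[(q,[(d['conf'],np.round(d['position'])) for d in imaging.tip_of(n,q)][:2]) for q in ('recess','key_tip')])
o=r.get_obs();print(o['clock'],o['tcp_pos'],o['orientation'])
for n,x,y in (('scene',240,120),('side',230,160)):
    im=cv2.imread(f'pics/{n}5.png');cv2.imwrite(f'pics/{n}5c.png',cv2.resize(im[y:y+90,x:x+120],None,fx=6.5,fy=6.5,interpolation=cv2.INTER_CUBIC))
```

```text
(array([-0.039, -0.087,  0.014]), array([-0.064, -0.169,  0.029])) [-0.394  0.108 -0.202  2.235  0.613  0.376  0.212]
wrist [('recess', [(0.65, array([315., 189.]))]), ('key_tip', [(0.86, array([316., 211.])), (0.49, array([315., 211.]))])]
scene [('recess', [(0.52, array([306., 178.]))]), ('key_tip', [(0.65, array([193., 197.])), (0.61, array([213., 206.]))])]
side [('recess', [(0.58, array([286., 196.])), (0.19, array([300., 177.]))]), ('key_tip', [(0.61, array([270., 274.])), (0.46, array([290., 191.]))])]
6.4667 [0.52  0.195 0.213] [0.322 2.617 0.221]
```

View pics/wrist5.png

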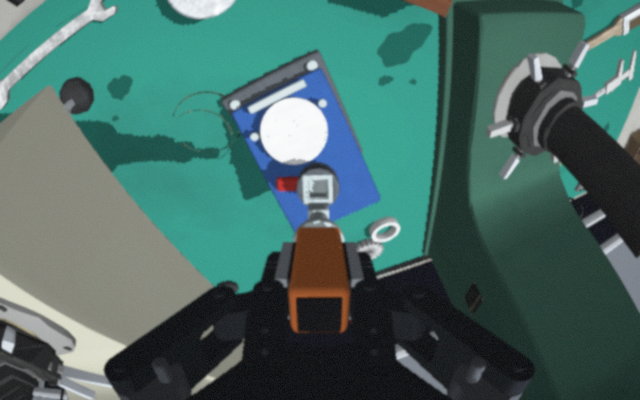

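View pics/scene5c.png

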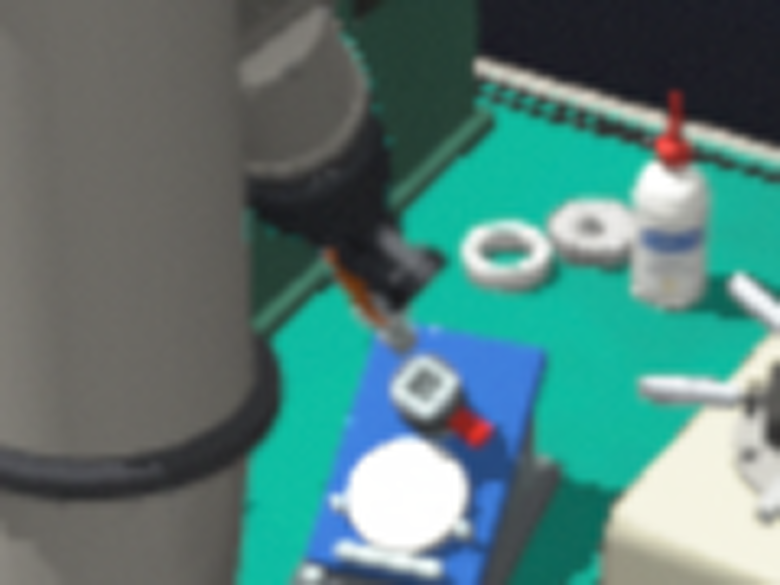

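View pics/side5c.png

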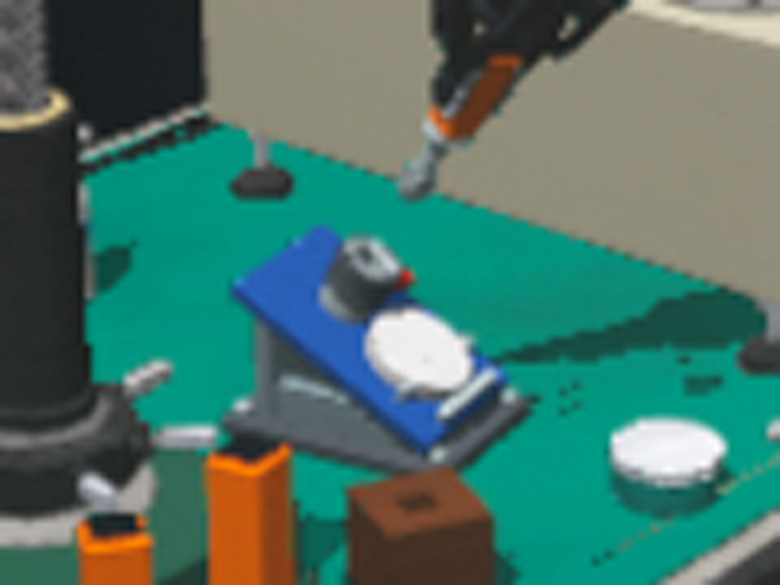

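Wrist: tip at about (316,211) just below the recess at (318,188); red finger at (286,184), key and recess squares look parallel. Zooming in for fine fit.

Run:
```python
import pickle
from mv import *
im=cv2.imread('pics/wrist5.png')
cv2.imwrite('pics/w5c.png',cv2.resize(im[160:250,270:370],None,fx=6.5,fy=6.5,interpolation=cv2.INTER_CUBIC))
a=pickle.load(open('wrist5.pkl','rb'));c=(a['camera_matrix'],a['xyz'],R.from_rotvec(a['attitude']).as_matrix(),True)
M=np.array([.5793,.2067,.108]);Rt=tilt(1.129)
o=[0.520,0.195,0.213]
A=R.from_rotvec([0.322,2.617,0.221]).as_matrix()
tip=np.array(o)+A[:,2]*.0705
col=tip-A[:,2]*.05
print('tip',tip,'mouth dist',(tip-M)@AZ)
for nm,X in (('M',M),('tip',tip),('col',col)): print(nm,(proj(c,X)[0]-[270,160])*6.5, proj(c,X)[0])
h=.007
print('tip corners', ((proj(c,[tip-A[:,2]*.004+h*(i*A[:,0]+j*A[:,1]) for i,j in((1,1),(1,-1),(-1,-1),(-1,1))])-[270,160])*6.5))
h=.0128
print('rec corners', ((proj(c,[M+h*(i*Rt[:,0]+j*Rt[:,1]) for i,j in((1,1),(1,-1),(-1,-1),(-1,1))])-[270,160])*6.5))
```

```text
tip [0.555 0.202 0.152] mouth dist 0.050654236476742436
M [309.922 194.895] [317.68  189.984]
tip [309.44 329.73] [317.606 210.728]
col [307.669 531.609] [317.334 241.786]
tip corners [[372.929 283.675]
 [245.609 283.638]
 [247.124 400.558]
 [371.665 400.609]]
rec corners [[404.686 104.542]
 [215.065 104.484]
 [217.85  282.797]
 [402.166 282.898]]
```

View pics/w5c.png

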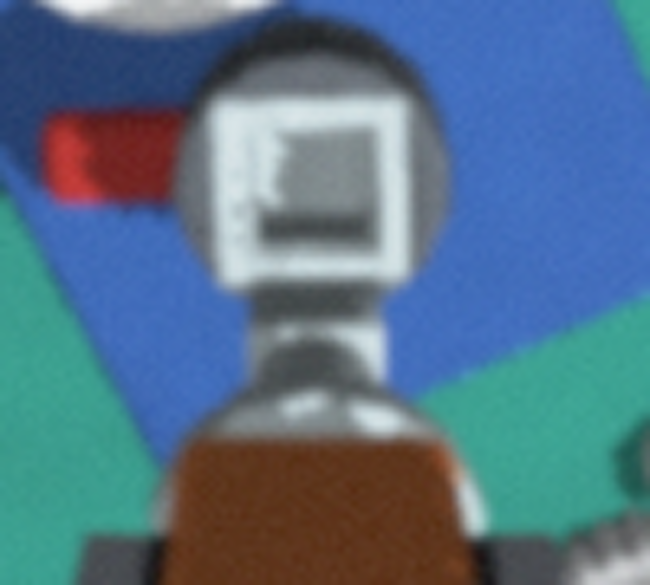

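```bash
python3 - <<'E'
import pickle
from mv import *
a=pickle.load(open('wrist5.pkl','rb'));c=(a['camera_matrix'],a['xyz'],R.from_rotvec(a['attitude']).as_matrix(),True)
A=R.from_rotvec([0.322,2.617,0.221]).as_matrix()
tip=np.array([0.520,0.195,0.213])+A[:,2]*.0705
for dx in (0,.002,-.002):
  for z,h in ((0,5),(4,7),(20,7),(50,15),(56,12),(117,12)):
    p=(proj(c,[tip-A[:,2]*z/1000+(h/1000*1+dx)*A[:,0]+j*h/1000*A[:,1] for j in(-1,0,1)])-[270,160])*6.5
    print(dx,z,p.round(0).tolist())
print(A.T@(c[1]-tip))
E
python3 -c "
import cv2
im=cv2.imread('pics/wrist5.png')
cv2.imwrite('pics/w5d.png',cv2.resize(im[200:340,240:400],None,fx=4,fy=4,interpolation=cv2.INTER_CUBIC))"
```

```text
0 0 [[265.0, 288.0], [309.0, 288.0], [354.0, 288.0]]
0 4 [[246.0, 284.0], [309.0, 284.0], [373.0, 284.0]]
0 20 [[240.0, 337.0], [309.0, 337.0], [377.0, 337.0]]
0 50 [[136.0, 378.0], [307.0, 378.0], [479.0, 378.0]]
0 56 [[166.0, 438.0], [307.0, 438.0], [448.0, 438.0]]
0 117 [[96.0, 868.0], [303.0, 870.0], [510.0, 869.0]]
0.002 0 [[265.0, 271.0], [309.0, 271.0], [354.0, 271.0]]
0.002 4 [[245.0, 267.0], [309.0, 267.0], [373.0, 267.0]]
0.002 20 [[240.0, 319.0], [309.0, 319.0], [377.0, 319.0]]
0.002 50 [[135.0, 357.0], [307.0, 357.0], [480.0, 357.0]]
0.002 56 [[165.0, 416.0], [307.0, 417.0], [449.0, 416.0]]
0.002 117 [[94.0, 840.0], [303.0, 843.0], [511.0, 841.0]]
-0.002 0 [[265.0, 305.0], [309.0, 305.0], [354.0, 305.0]]
-0.002 4 [[246.0, 301.0], [309.0, 301.0], [373.0, 301.0]]
-0.002 20 [[241.0, 355.0], [309.0, 355.0], [377.0, 355.0]]
-0.002 50 [[136.0, 399.0], [307.0, 399.0], [479.0, 399.0]]
-0.002 56 [[167.0, 459.0], [307.0, 459.0], [448.0, 459.0]]
-0.002 117 [[98.0, 895.0], [303.0, 897.0], [508.0, 895.0]]
[ 0.083  0.001 -0.212]
```

View pics/w5d.png

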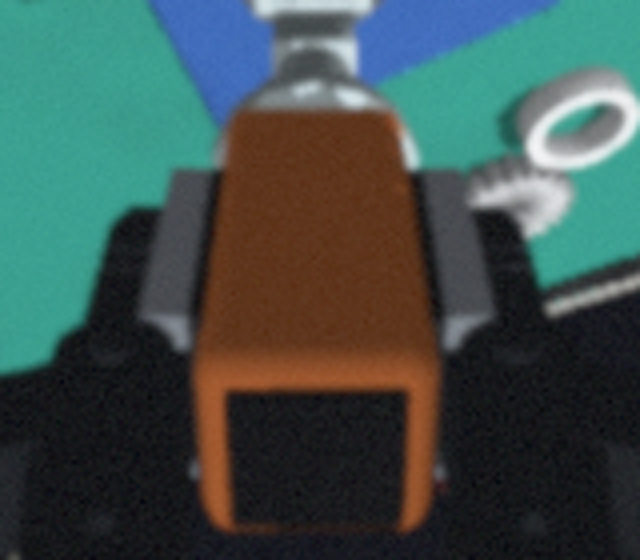

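jog_arm([
  {"xyz": [0.05, -0.1, 1], "delta_rot": [0, -0.1, 0], "fingers": 1},
  {"xyz": [0.05, -0.1, 2], "delta_rot": [0, -0.1, 0], "fingers": 1},
  {"xyz": [0.05, -0.1, 3], "delta_rot": [0, -0.1, 0], "fingers": 1},
  {"xyz": [0.05, -0.1, 4], "delta_rot": [0, -0.1, 0], "fingers": 1},
  {"xyz": [0.05, -0.1, 4.3], "delta_rot": [0, -0.1, 0], "fingers": 1},
])

```text
clock: 6.88
tcp_pos: [0.5409, 0.1984, 0.1744]
orientation: [0.322, 2.616, 0.22]
contact_force: [0.2, -0.1, -1.5]
grip_width: 0.0232
```

Run:
```python
from bench import r,imaging
from mv import *
import pickle
for n in ('wrist','scene','side'):
    a=imaging.camera_info(n);cv2.imwrite(f'pics/{n}6.png',imaging.grab_frame(n));pickle.dump(a,open(f'{n}6.pkl','wb'))
o=r.get_obs();print(o['clock'],o['tcp_pos'],o['orientation'],o['contact_force'],o['joints'])
A=R.from_rotvec(o['orientation']).as_matrix()
Rt=tilt(1.129)
M=np.array([.5793,.2067,.108])+Rt@np.array([.0007,-.00065,0])
tip=o['tcp_pos']+A[:,2]*.0705
print('tip rel mouth (tool axes) mm',Rt.T@(tip-M)*1000,delta(o,M,Rt)[1])
for n,x,y,w,h in (('scene',270,130,80,60),('side',250,170,80,60),('wrist',270,160,100,75)):
    im=cv2.imread(f'pics/{n}6.png');cv2.imwrite(f'pics/{n}6c.png',cv2.resize(im[y:y+h,x:x+w],None,fx=7,fy=7,interpolation=cv2.INTER_CUBIC))
```

```text
7.0333 [0.541 0.199 0.175] [0.322 2.616 0.22 ] [-0.151 -0.21  -1.53 ] [-0.44   0.199 -0.137  2.236  0.79   0.298  0.044]
tip rel mouth (tool axes) mm [-0.524 -0.007 -7.682] [-0.05   0.037  0.022]
```

View pics/wrist6c.png

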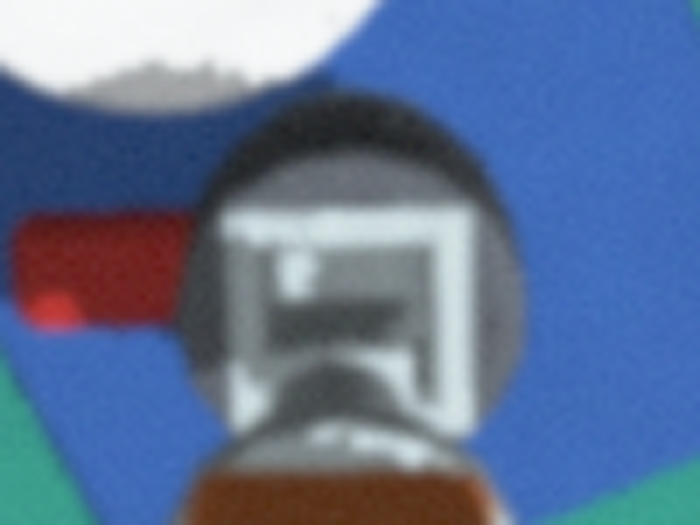

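View pics/scene6c.png

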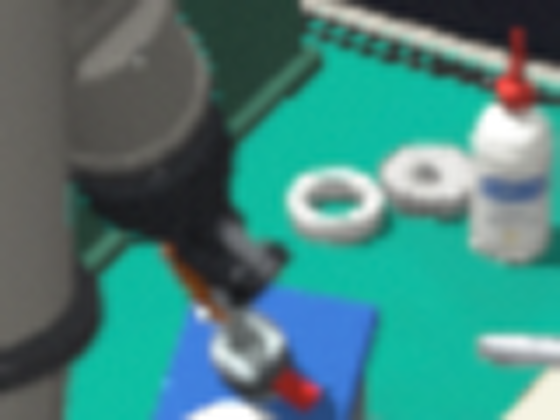

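View pics/side6c.png

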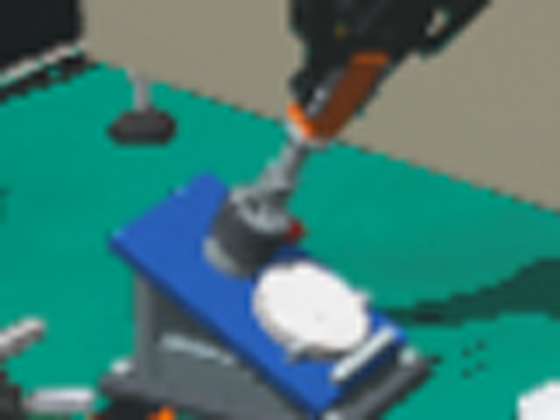

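Run:
```python
import cv2
im=cv2.imread('pics/wrist6.png')
c=im[185:225,298:342];c=cv2.resize(c,None,fx=14,fy=14,interpolation=cv2.INTER_LANCZOS4)
c=cv2.convertScaleAbs(c,alpha=1.2)
cv2.imwrite('pics/w6z.png',c)
g=cv2.cvtColor(im,cv2.COLOR_BGR2GRAY)
for y in range(190,224,2): print(y,g[y,298:342:1].tolist())
```

```text
190 [47, 50, 65, 101, 138, 156, 169, 178, 180, 179, 174, 175, 173, 171, 170, 167, 174, 185, 195, 197, 196, 190, 189, 192, 190, 191, 193, 193, 198, 199, 198, 196, 195, 194, 192, 195, 197, 195, 178, 149, 117, 94, 82, 77]
192 [53, 66, 85, 122, 169, 187, 198, 211, 218, 217, 214, 214, 215, 214, 209, 207, 214, 217, 220, 223, 219, 219, 216, 217, 216, 216, 216, 216, 219, 220, 216, 217, 215, 213, 215, 218, 220, 216, 198, 166, 130, 112, 103, 91]
194 [61, 66, 77, 97, 128, 143, 151, 172, 190, 190, 184, 182, 196, 198, 204, 200, 200, 201, 205, 201, 203, 199, 198, 194, 196, 193, 194, 196, 192, 190, 187, 181, 184, 189, 200, 215, 220, 218, 197, 162, 131, 112, 113, 108]
196 [68, 65, 73, 82, 107, 124, 129, 135, 130, 124, 128, 151, 178, 196, 203, 199, 186, 162, 150, 143, 144, 141, 142, 139, 139, 139, 143, 138, 139, 134, 133, 130, 128, 150, 185, 212, 220, 215, 197, 163, 127, 112, 112, 116]
198 [67, 68, 70, 83, 105, 122, 130, 128, 127, 118, 121, 156, 189, 213, 216, 210, 193, 164, 139, 131, 129, 134, 133, 131, 132, 133, 138, 134, 133, 133, 127, 125, 125, 148, 182, 211, 218, 216, 197, 160, 127, 114, 111, 11
[... 1862 characters left out ...]
2, 199, 217, 219, 212, 174, 133, 111, 108, 106]
218 [102, 104, 104, 110, 135, 181, 206, 214, 201, 177, 142, 105, 84, 80, 78, 76, 76, 79, 79, 77, 78, 82, 82, 82, 88, 91, 100, 105, 119, 146, 166, 179, 185, 193, 200, 209, 221, 220, 210, 180, 134, 113, 111, 105]
220 [101, 104, 103, 106, 128, 161, 180, 170, 143, 113, 96, 85, 80, 82, 88, 92, 108, 123, 137, 141, 140, 133, 131, 125, 122, 115, 107, 101, 101, 101, 111, 126, 144, 169, 191, 207, 213, 213, 201, 171, 133, 111, 107, 103]
222 [104, 103, 98, 100, 99, 106, 109, 104, 100, 102, 108, 104, 114, 116, 120, 134, 156, 177, 183, 176, 162, 161, 183, 196, 202, 191, 190, 182, 174, 168, 163, 148, 143, 132, 139, 144, 148, 148, 141, 128, 112, 106, 105, 104]
```

View pics/w6z.png

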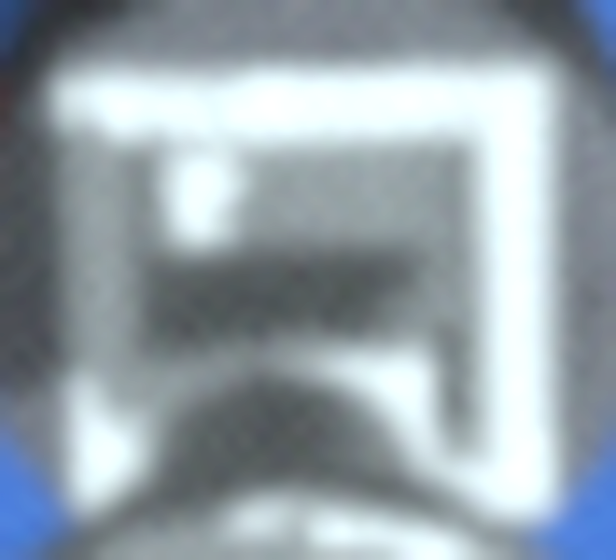

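Run:
```python
import pickle
from mv import *
a=pickle.load(open('wrist6.pkl','rb'));c=(a['camera_matrix'],a['xyz'],R.from_rotvec(a['attitude']).as_matrix(),True)
tcp=np.array([0.541,0.199,0.175])
from bench import r
o=r.get_obs();tcp=o['tcp_pos'];A=R.from_rotvec(o['orientation']).as_matrix()
tip=tcp+A[:,2]*.0705
for dz in (0,5,7.7,10): print(dz,[proj(c,tip+A[:,2]*dz/1000+A[:,0]*h)[0].round(1).tolist() for h in (0,.0128,-.0128,.0082,.005)])
# recess centre from this image, intersect with plane through mouth height .108
print(plane(ray(c,(320,205.5)),.108), [.5793,.2067])
s=cam(__import__('bench').imaging,'scene')
for n in('scene','side'):
    cc=cam(__import__('bench').imaging,n); print(n,proj(cc,[.5793,.2067,.108]),proj(cc,tip))
```

```text
0 [[319.0, 210.7], [319.0, 194.1], [319.0, 226.6], [319.0, 200.1], [319.0, 204.3]]
5 [[319.0, 208.2], [319.0, 191.9], [319.0, 223.9], [319.0, 197.9], [319.0, 201.9]]
7.7 [[319.0, 207.0], [319.0, 190.8], [319.0, 222.5], [319.0, 196.7], [319.0, 200.7]]
10 [[319.0, 205.9], [319.0, 189.9], [319.0, 221.3], [319.0, 195.7], [319.0, 199.7]]
[0.577 0.207 0.108] [0.5793, 0.2067]
scene [[305.066 178.554]] [[304.738 177.828]]
side [[286.502 199.343]] [[287.516 197.952]]
```

jog_arm([
  {"xyz": [0.05, 0.1, 0.4], "delta_rot": [0, 0, 0], "fingers": 1},
  {"xyz": [0.05, 0.1, 0.8], "delta_rot": [0, 0, 0], "fingers": 1},
  {"xyz": [0.05, 0.1, 1.2], "delta_rot": [0, 0, 0], "fingers": 1},
  {"xyz": [0.05, 0.1, 1.5], "delta_rot": [0, 0, 0], "fingers": 1},
  {"xyz": [0.05, 0.1, 1.5], "delta_rot": [0, 0, 0], "fingers": 1},
])

```text
clock: 7.45
tcp_pos: [0.5478, 0.201, 0.1619]
orientation: [0.322, 2.616, 0.22]
contact_force: [-1.4, 0.2, -1.6]
grip_width: 0.0233
```

```bash
cat > st.py <<'E'
from bench import r,imaging
from mv import *
import sys
o=r.get_obs()
A=R.from_rotvec(o['orientation']).as_matrix()
psi=float(sys.argv[1]) if len(sys.argv)>1 else 1.129
Rt=tilt(psi)
M=np.array([.5793,.2067,.108])
tip=o['tcp_pos']+A[:,2]*.0705
print(o['clock'],'tip rel mouth mm(tool axes)',A.T@(tip-M)*1000,'F tool',A.T@o['contact_force'],'moment',A.T@o['moment'],'rot',delta(o,M,Rt)[1],'w',o['grip_width'],o['joints'])
if len(sys.argv)>2:
    n=sys.argv[2]
    im=imaging.grab_frame('wrist');cv2.imwrite(f'pics/w{n}.png',im)
    c=cv2.resize(im[150:270,240:400],None,fx=4.5,fy=4.5,interpolation=cv2.INTER_CUBIC);cv2.imwrite(f'pics/w{n}c.png',c)
E
python3 st.py 1.129 7
```

```text
7.45 tip rel mouth mm(tool axes) [0.936 0.108 7.853] F tool [ 1.969 -0.434  0.701] moment [0.317 0.635 0.009] rot [-0.081  0.008  0.029] w 0.023261737200908395 [-0.466  0.234 -0.105  2.233  0.856  0.273 -0.021]
```

View pics/w7c.png

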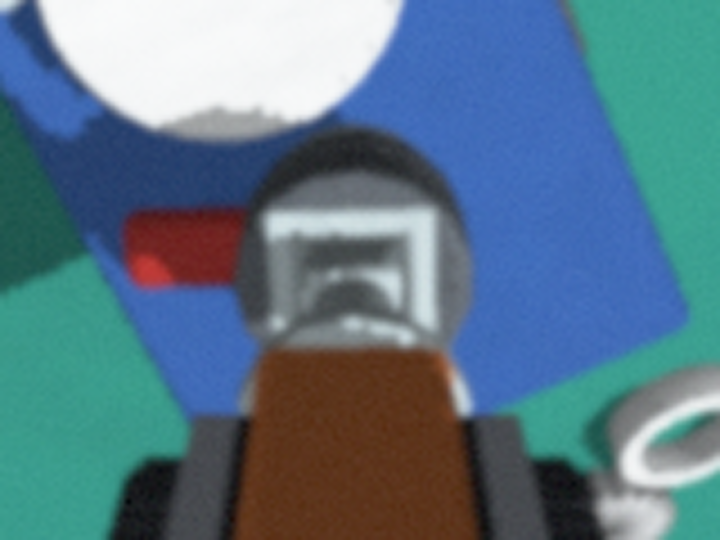

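The tip is entering the recess (frame centred at (352,265) in the crop, tip inside it) with low force. Continuing to the floor.

jog_arm([
  {"xyz": [0, 0, 0.2], "delta_rot": [0, 0, 0], "fingers": 1},
  {"xyz": [0, 0, 0.4], "delta_rot": [0, 0, 0], "fingers": 1},
  {"xyz": [0, 0, 0.6], "delta_rot": [0, 0, 0], "fingers": 1},
  {"xyz": [0, 0, 0.75], "delta_rot": [0, 0, 0], "fingers": 1},
  {"xyz": [0, 0, 0.75], "delta_rot": [0, 0, 0], "fingers": 1},
])

```text
clock: 7.92
tcp_pos: [0.5514, 0.2017, 0.1553]
orientation: [0.322, 2.616, 0.219]
contact_force: [0.3, 0.4, -2.6]
grip_width: 0.0236
```

```bash
python3 st.py 1.129 8
```

```text
7.9167 tip rel mouth mm(tool axes) [ 1.047  0.074 15.429] F tool [ 1.041 -0.09   2.432] moment [0.251 0.683 0.018] rot [-0.091 -0.004  0.036] w 0.02355013611446376 [-0.479  0.251 -0.088  2.231  0.888  0.26  -0.053]
```

View pics/w8c.png

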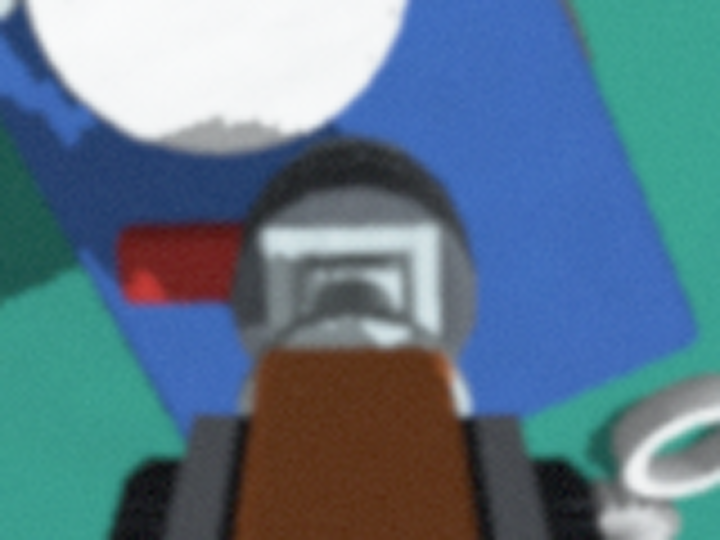

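jog_arm([
  {"xyz": [0, 0, 0.05], "delta_rot": [0, 0, 0], "fingers": 1},
  {"xyz": [0, 0, 0.1], "delta_rot": [0, 0, 0], "fingers": 1},
  {"xyz": [0, 0, 0.15], "delta_rot": [0, 0, 0], "fingers": 1},
  {"xyz": [0, 0, 0.2], "delta_rot": [0, 0, 0], "fingers": 1},
  {"xyz": [0, 0, 0.2], "delta_rot": [0, 0, 0], "fingers": 1},
])

```text
clock: 8.38
tcp_pos: [0.552, 0.2019, 0.1546]
orientation: [0.321, 2.615, 0.22]
contact_force: [-10.9, -1.9, 13.5]
grip_width: 0.0229
```

```bash
python3 st.py
```

```text
8.3833 tip rel mouth mm(tool axes) [ 0.868  0.219 16.283] F tool [  2.632  -0.932 -17.19 ] moment [0.917 1.21  0.008] rot [-0.074  0.057  0.041] w 0.02294651753416906 [-0.482  0.252 -0.084  2.231  0.897  0.258 -0.062]
```

Floor found (17 N). Backing off 1 mm and starting the clockwise turn.

jog_arm([
  {"xyz": [0, 0, -0.15], "delta_rot": [0, 0, 0], "fingers": 1},
  {"xyz": [0, 0, -0.15], "delta_rot": [0, 0, 5], "fingers": 1},
  {"xyz": [0, 0, -0.15], "delta_rot": [0, 0, 10], "fingers": 1},
  {"xyz": [0, 0, -0.15], "delta_rot": [0, 0, 15], "fingers": 1},
  {"xyz": [0, 0, -0.15], "delta_rot": [0, 0, 20], "fingers": 1},
])

```text
clock: 8.8
tcp_pos: [0.5516, 0.2016, 0.1562]
orientation: [0.783, 2.541, 0.337]
contact_force: [-0.9, -0.4, 0.4]
grip_width: 0.0231
```

```bash
python3 st.py 0 9
```

```text
8.8 tip rel mouth mm(tool axes) [ 0.424  0.05  14.626] F tool [ 0.315 -0.618 -0.872] moment [ 0.55   0.273 -0.141] rot [ 0.011  0.121 44.488] w 0.023143464986030676 [-0.543  0.246 -0.016  2.235  0.848  0.245 -0.37 ]
```

View pics/w9c.png

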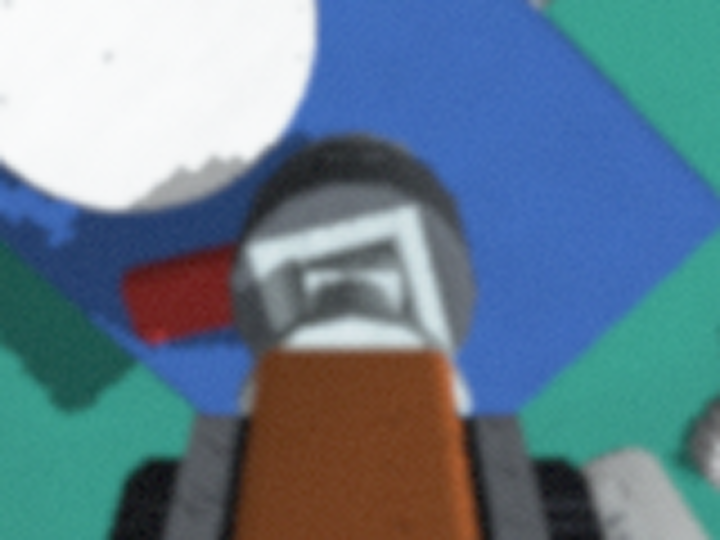

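Knob lags by about 12° (the play) and is now following. Continuing.

jog_arm([
  {"xyz": [0, 0, 0.05], "delta_rot": [0, 0, 5], "fingers": 1},
  {"xyz": [0, 0, 0.05], "delta_rot": [0, 0, 10], "fingers": 1},
  {"xyz": [0, 0, 0.05], "delta_rot": [0, 0, 15], "fingers": 1},
  {"xyz": [0, 0, 0.05], "delta_rot": [0, 0, 20], "fingers": 1},
  {"xyz": [0, 0, 0.05], "delta_rot": [0, 0, 25], "fingers": 1},
])

```text
clock: 9.27
tcp_pos: [0.5518, 0.2016, 0.1562]
orientation: [1.345, 2.347, 0.476]
contact_force: [-3.4, -1.6, 3.8]
grip_width: 0.0233
```

```bash
python3 st.py 0
```

```text
9.2667 tip rel mouth mm(tool axes) [ 0.226  0.073 14.787] F tool [-0.503 -1.496 -5.113] moment [ 0.871  0.05  -0.175] rot [ 0.062  0.129 19.09 ] w 0.02332623261727342 [-0.628  0.246  0.08   2.24   0.785  0.225 -0.757]
```

jog_arm([
  {"xyz": [0, 0, 0], "delta_rot": [0, 0, 5], "fingers": 1},
  {"xyz": [0, 0, 0], "delta_rot": [0, 0, 10], "fingers": 1},
  {"xyz": [0, 0, 0], "delta_rot": [0, 0, 15], "fingers": 1},
  {"xyz": [0, 0, 0], "delta_rot": [0, 0, 19], "fingers": 1},
  {"xyz": [0, 0, 0], "delta_rot": [0, 0, 22], "fingers": 1},
])

```text
clock: 9.68
tcp_pos: [0.5519, 0.2014, 0.1563]
orientation: [1.805, 2.086, 0.583]
contact_force: [-0.4, -0.7, -0.8]
grip_width: 0.0231
```

```bash
python3 st.py 0 10
```

```text
9.6833 tip rel mouth mm(tool axes) [ 0.043  0.033 14.728] F tool [-0.663 -0.808  0.442] moment [ 0.651 -0.245 -0.124] rot [ 0.087  0.135 -2.977] w 0.02310115168635557 [-0.702  0.246  0.166  2.245  0.718  0.209 -1.079]
```

View pics/w10.png

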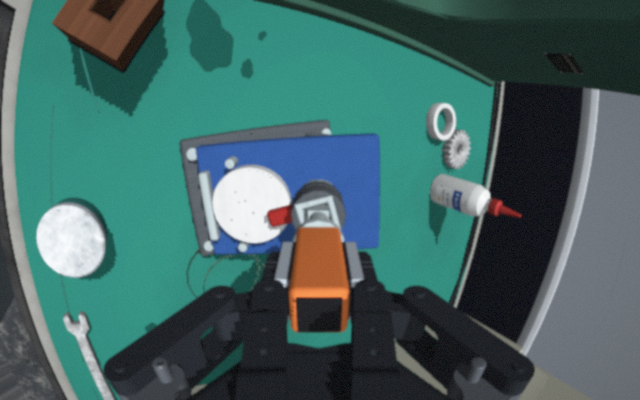

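Finger now lies over the block's edge, about 10° short of the downslope line. Turning on until the stop shows in the torque.

jog_arm([
  {"xyz": [0, 0, 0], "delta_rot": [0, 0, 2], "fingers": 1},
  {"xyz": [0, 0, 0], "delta_rot": [0, 0, 4], "fingers": 1},
  {"xyz": [0, 0, 0], "delta_rot": [0, 0, 6], "fingers": 1},
  {"xyz": [0, 0, 0], "delta_rot": [0, 0, 8], "fingers": 1},
  {"xyz": [0, 0, 0], "delta_rot": [0, 0, 8], "fingers": 1},
])

```text
clock: 10.15
tcp_pos: [0.5519, 0.2013, 0.1563]
orientation: [1.963, 1.971, 0.619]
contact_force: [-0.4, -0.7, -0.9]
grip_width: 0.0232
```

```bash
python3 st.py 0
```

```text
10.15 tip rel mouth mm(tool axes) [-0.016  0.112 14.704] F tool [-0.761 -0.753  0.504] moment [ 0.635 -0.34  -0.101] rot [  0.1     0.138 -11.023] w 0.02323685592172053 [-0.729  0.247  0.197  2.246  0.691  0.203 -1.194]
```

jog_arm([
  {"xyz": [0, 0, 0], "delta_rot": [0, 0, 1], "fingers": 1},
  {"xyz": [0, 0, 0], "delta_rot": [0, 0, 2], "fingers": 1},
  {"xyz": [0, 0, 0], "delta_rot": [0, 0, 3], "fingers": 1},
  {"xyz": [0, 0, 0], "delta_rot": [0, 0, 4], "fingers": 1},
  {"xyz": [0, 0, 0], "delta_rot": [0, 0, 4], "fingers": 1},
])

```text
clock: 10.57
tcp_pos: [0.5519, 0.2013, 0.1563]
orientation: [2.04, 1.908, 0.636]
contact_force: [-0.5, -0.7, -1.1]
grip_width: 0.0229
```

```bash
python3 st.py 0 11
```

```text
10.5667 tip rel mouth mm(tool axes) [-0.057  0.129 14.697] F tool [-0.821 -0.859  0.611] moment [ 0.641 -0.324 -0.153] rot [  0.105   0.141 -15.064] w 0.02293408382990779 [-0.742  0.247  0.212  2.247  0.677  0.201 -1.252]
```

View pics/w11c.png

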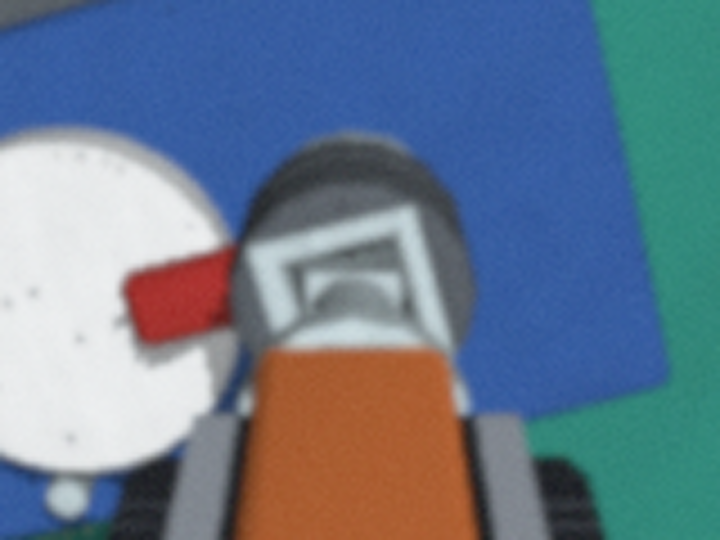

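jog_arm([
  {"xyz": [0, 0, 0], "delta_rot": [0, 0, 1], "fingers": 1},
  {"xyz": [0, 0, 0], "delta_rot": [0, 0, 2], "fingers": 1},
  {"xyz": [0, 0, 0], "delta_rot": [0, 0, 3], "fingers": 1},
  {"xyz": [0, 0, 0], "delta_rot": [0, 0, 4], "fingers": 1},
  {"xyz": [0, 0, 0], "delta_rot": [0, 0, 4], "fingers": 1},
])

```text
clock: 11.03
tcp_pos: [0.552, 0.2013, 0.1564]
orientation: [2.115, 1.844, 0.652]
contact_force: [0.8, -1.2, -0.6]
grip_width: 0.0233
```

```bash
python3 st.py 0
```

```text
11.0333 tip rel mouth mm(tool axes) [-0.073  0.156 14.683] F tool [-1.167  0.617  0.8  ] moment [ 0.453 -0.445 -0.37 ] rot [  0.113   0.142 -19.072] w 0.023289777663714272 [-0.755  0.247  0.227  2.248  0.663  0.198 -1.309]
```

Torque rose to 0.37 N m: the stop. Backing off the play, then withdrawing.

jog_arm([
  {"xyz": [0, 0, 0], "delta_rot": [0, 0, 1], "fingers": 1},
  {"xyz": [0, 0, 0], "delta_rot": [0, 0, 1], "fingers": 1},
  {"xyz": [0, 0, 0], "delta_rot": [0, 0, -4], "fingers": 1},
  {"xyz": [0, 0, 0], "delta_rot": [0, 0, -10], "fingers": 1},
  {"xyz": [0, 0, 0], "delta_rot": [0, 0, -10], "fingers": 1},
])

```text
clock: 11.45
tcp_pos: [0.5519, 0.2015, 0.1563]
orientation: [1.922, 2.002, 0.61]
contact_force: [-0.7, -0.3, -1.4]
grip_width: 0.0231
```

```bash
python3 st.py 0 12
```

```text
11.45 tip rel mouth mm(tool axes) [ 0.114  0.051 14.726] F tool [-0.327 -1.339  0.847] moment [ 0.757 -0.082 -0.025] rot [ 0.094  0.125 -8.924] w 0.02306844221933738 [-0.714  0.246  0.179  2.246  0.706  0.207 -1.172]
```

View pics/w12c.png

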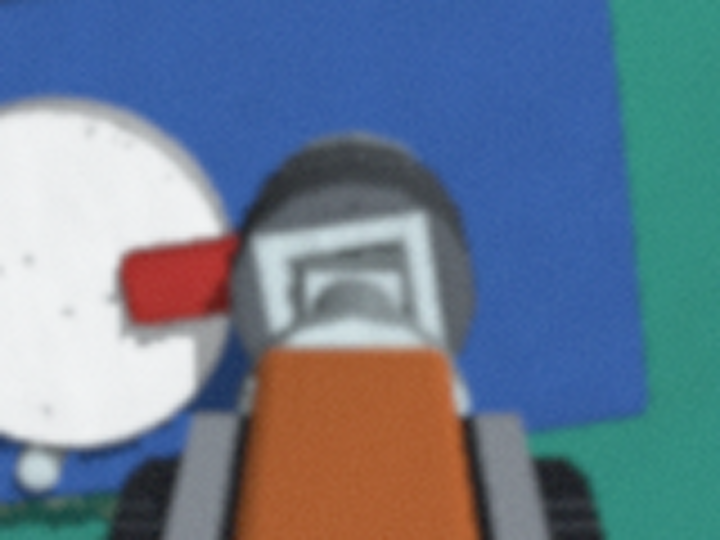

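jog_arm([
  {"xyz": [0, 0, 0], "delta_rot": [0, 0, -4], "fingers": 1},
  {"xyz": [0, 0, -0.5], "delta_rot": [0, 0, -4], "fingers": 1},
  {"xyz": [0, 0, -1.5], "delta_rot": [0, 0, -4], "fingers": 1},
  {"xyz": [0, 0, -3], "delta_rot": [0, 0, -4], "fingers": 1},
  {"xyz": [0, 0, -5], "delta_rot": [0, 0, -4], "fingers": 1},
])

```text
clock: 11.92
tcp_pos: [0.5264, 0.1963, 0.1997]
orientation: [1.855, 2.053, 0.592]
contact_force: [0.5, 0.3, -1.7]
grip_width: 0.0232
```

```bash
python3 st.py 0 13
python3 - <<'E'
from bench import r
from mv import *
o=r.get_obs()
print(delta(o,[.4254,.3444,.185],down(1.109)))
E
```

```text
11.9167 tip rel mouth mm(tool axes) [ -0.206  -0.919 -35.857] F tool [ 0.201 -0.413  1.745] moment [ 0.679 -0.096 -0.036] rot [-0.015  0.159 -5.425] w 0.02320911202996862 [-0.648  0.127  0.074  2.253  0.596  0.324 -1.002]
(array([15.716, -8.496, -1.961]), array([ 28.884,  12.559, -56.336]))
```

View pics/w13c.png

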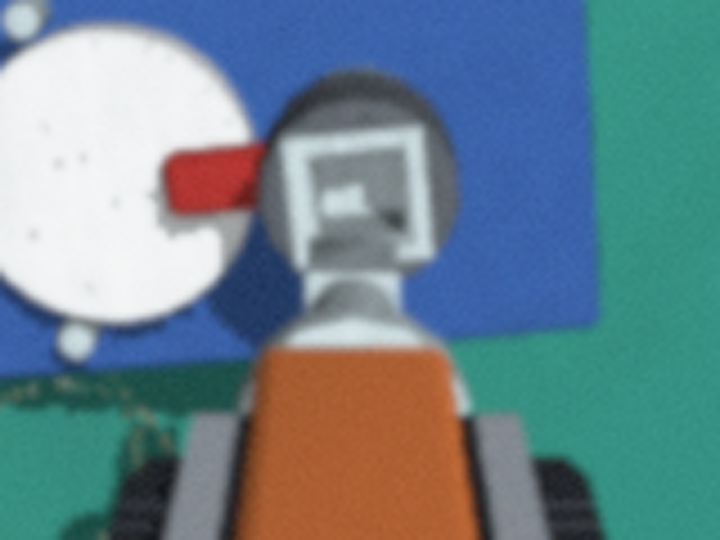

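Clear of the recess, finger over the block's centre. Heading back to the stand.

jog_arm([
  {"xyz": [1, -1, -2.5], "delta_rot": [2.9, 1.3, -5.6], "fingers": 1},
  {"xyz": [3, -2, -3], "delta_rot": [5.8, 2.5, -11.3], "fingers": 1},
  {"xyz": [5, -3, -3], "delta_rot": [8.7, 3.8, -16.9], "fingers": 1},
  {"xyz": [7, -4, -3], "delta_rot": [11.5, 5, -22.5], "fingers": 1},
  {"xyz": [9, -5, -3], "delta_rot": [14.4, 6.3, -28.2], "fingers": 1},
])

```text
clock: 12.38
tcp_pos: [0.4571, 0.2802, 0.2095]
orientation: [1.36, 2.633, 0.327]
contact_force: [0.4, -0.2, -2.1]
grip_width: 0.0232
```

Run:
```python
from bench import r
from mv import *
o=r.get_obs()
print(o['tcp_pos'],o['joints'],delta(o,[.4254,.3444,.185],down(1.109)))
```

```text
[0.457 0.28  0.209] [-0.578  0.151 -0.141  2.102  0.15   0.631 -0.207] (array([7.173, 0.481, 2.363]), array([ 14.473,   6.153, -27.998]))
```

jog_arm([
  {"xyz": [1.5, 0.1, 0.5], "delta_rot": [2.9, 1.2, -5.6], "fingers": 1},
  {"xyz": [3, 0.2, 1], "delta_rot": [5.8, 2.4, -11.2], "fingers": 1},
  {"xyz": [4.5, 0.3, 1.5], "delta_rot": [8.7, 3.7, -16.8], "fingers": 1},
  {"xyz": [6, 0.4, 2], "delta_rot": [11.6, 4.9, -22.4], "fingers": 1},
  {"xyz": [7.2, 0.5, 2.4], "delta_rot": [14.5, 6.2, -28], "fingers": 1},
])

```text
clock: 12.8
tcp_pos: [0.4248, 0.3458, 0.1851]
orientation: [-0.715, -3.056, 0.001]
contact_force: [1.3, 0.1, -2.9]
grip_width: 0.0232
```

Run:
```python
from bench import r
from mv import *
o=r.get_obs()
print(o['tcp_pos'],delta(o,[.4254,.3444,.16],down(1.109)))
```

```text
[0.425 0.346 0.185] (array([-0.124, -0.094,  2.513]), array([-0.072, -0.161,  0.135]))
```

jog_arm([
  {"xyz": [-0.1, -0.1, 1.5], "delta_rot": [-0.1, -0.2, 0.1], "fingers": 1},
  {"xyz": [-0.1, -0.1, 3], "delta_rot": [-0.1, -0.2, 0.1], "fingers": 1},
  {"xyz": [-0.1, -0.1, 4.2], "delta_rot": [-0.1, -0.2, 0.1], "fingers": 1},
  {"xyz": [-0.1, -0.1, 4.2], "delta_rot": [-0.1, -0.2, 0.1], "fingers": 1},
  {"xyz": [-0.1, -0.1, 4.2], "delta_rot": [-0.1, -0.2, 0.1], "fingers": 1},
])

```text
clock: 13.22
tcp_pos: [0.4247, 0.344, 0.1429]
orientation: [-0.72, -3.058, 0.001]
contact_force: [-0.1, 0.4, -1.9]
grip_width: 0.023
```

Run:
```python
from bench import r,imaging
from mv import *
im=imaging.grab_frame('wrist');cv2.imwrite('pics/w14.png',im)
cv2.imwrite('pics/w14c.png',cv2.resize(im[150:250,260:380],None,fx=6,fy=6,interpolation=cv2.INTER_CUBIC))
o=r.get_obs()
print(o['clock'],o['tcp_pos'],delta(o,[.4254,.3444,.0785],down(1.109)))
```

```text
13.2667 [0.425 0.344 0.144] (array([-0.014, -0.003,  6.516]), array([ 0.053,  0.044, -0.024]))
```

View pics/w14c.png

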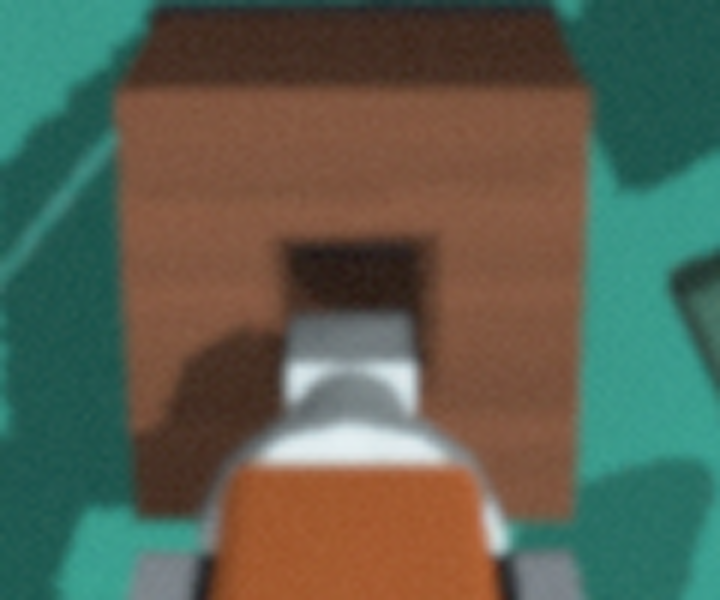

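Tip is over the hole, aligned within 1 mm. Lowering.

jog_arm([
  {"xyz": [0, 0.03, 1], "delta_rot": [0, 0, 0], "fingers": 1},
  {"xyz": [0, 0.03, 2], "delta_rot": [0, 0, 0], "fingers": 1},
  {"xyz": [0, 0.03, 3], "delta_rot": [0, 0, 0], "fingers": 1},
  {"xyz": [0, 0.03, 4], "delta_rot": [0, 0, 0], "fingers": 1},
  {"xyz": [0, 0.03, 5], "delta_rot": [0, 0, 0], "fingers": 1},
])

```text
clock: 13.68
tcp_pos: [0.4252, 0.3445, 0.0924]
orientation: [0.72, 3.057, 0.0]
contact_force: [-0.5, -0.1, -1.4]
grip_width: 0.0235
```

Run:
```python
from bench import r
from mv import *
o=r.get_obs()
print(o['clock'],o['contact_force'],delta(o,[.4254,.3444,.0785],down(1.109)))
```

```text
13.6833 [-0.467 -0.112 -1.396] (array([-0.022, -0.001,  1.387]), array([ 0.02 ,  0.028, -0.034]))
```

jog_arm([
  {"xyz": [-0.02, 0, 0.5], "delta_rot": [0, 0, 0], "fingers": 1},
  {"xyz": [-0.02, 0, 0.9], "delta_rot": [0, 0, 0], "fingers": 1},
  {"xyz": [-0.02, 0, 1.2], "delta_rot": [0, 0, 0], "fingers": 1},
  {"xyz": [-0.02, 0, 1.35], "delta_rot": [0, 0, 0], "fingers": 1},
  {"xyz": [-0.02, 0, 1.4], "delta_rot": [0, 0, 0], "fingers": 1},
])

```text
clock: 14.1
tcp_pos: [0.4254, 0.3445, 0.0785]
orientation: [0.72, 3.057, 0.0]
contact_force: [-2.0, -1.6, 1.2]
grip_width: 0.0234
```

Run:
```python
from bench import r
from mv import *
o=r.get_obs()
print(o['clock'],o['contact_force'],o['moment'],o['tcp_pos'],delta(o,[.4254,.3444,.0785],down(1.109)))
```

```text
14.1 [-1.979 -1.624  1.196] [-0.263  0.301  0.008] [0.425 0.344 0.079] (array([-0.001, -0.006,  0.003]), array([ 0.017,  0.032, -0.036]))
```

Collar is down (force has flipped sign at the original height). Opening.

jog_arm([
  {"xyz": [0, 0, 0], "delta_rot": [0, 0, 0], "fingers": 0.7},
  {"xyz": [0, 0, 0], "delta_rot": [0, 0, 0], "fingers": 0.5},
  {"xyz": [0, 0, 0], "delta_rot": [0, 0, 0], "fingers": 0.2},
  {"xyz": [0, 0, 0], "delta_rot": [0, 0, 0], "fingers": 0},
  {"xyz": [0, 0, 0], "delta_rot": [0, 0, 0], "fingers": 0},
])

```text
clock: 14.52
tcp_pos: [0.4256, 0.3446, 0.0788]
orientation: [0.72, 3.057, 0.001]
contact_force: [0.5, 0.8, 0.4]
grip_width: 0.0729
```

jog_arm([
  {"xyz": [0, 0, 0], "delta_rot": [0, 0, 0], "fingers": 0},
  {"xyz": [0, 0, -2], "delta_rot": [0, 0, 0], "fingers": 0},
  {"xyz": [0, 0, -5], "delta_rot": [0, 0, 0], "fingers": 0},
  {"xyz": [0, 0, -8], "delta_rot": [0, 0, 0], "fingers": 0},
  {"xyz": [0, 0, -12], "delta_rot": [0, 0, 0], "fingers": 0},
])

```text
clock: 14.93
tcp_pos: [0.4243, 0.3435, 0.1984]
orientation: [-0.719, -3.057, 0.004]
contact_force: [0.7, 1.2, -1.3]
grip_width: 0.0854
```

jog_arm([
  {"xyz": [0, 0, -3], "delta_rot": [0, 0, 0], "fingers": 0},
  {"xyz": [0, 0, -3], "delta_rot": [0, 0, 0], "fingers": 0},
  {"xyz": [0, 0, -3], "delta_rot": [0, 0, 0], "fingers": 0},
  {"xyz": [0, 0, -3], "delta_rot": [0, 0, 0], "fingers": 0},
  {"xyz": [0, 0, -3], "delta_rot": [0, 0, 0], "fingers": 0},
])

```text
clock: 15.35
tcp_pos: [0.4237, 0.3428, 0.227]
orientation: [-0.719, -3.055, 0.007]
contact_force: [0.6, -0.3, -1.6]
grip_width: 0.0848
```

Run:
```python
from bench import r,imaging
from mv import *
import pickle
a=imaging.camera_info('wrist');im=imaging.grab_frame('wrist');cv2.imwrite('pics/w15.png',im);pickle.dump(a,open('w15.pkl','wb'))
s=imaging.grab_frame('side');cv2.imwrite('pics/side15c.png',cv2.resize(s[170:270,230:350],None,fx=6,fy=6,interpolation=cv2.INTER_CUBIC))
o=r.get_obs()
print(o['clock'],o['contact_force'],o['tcp_pos'],o['grip_width'])
```

```text
15.45 [-0.084  0.537  0.128] [0.424 0.343 0.227] 0.08548384036584514
```

View pics/w15.png

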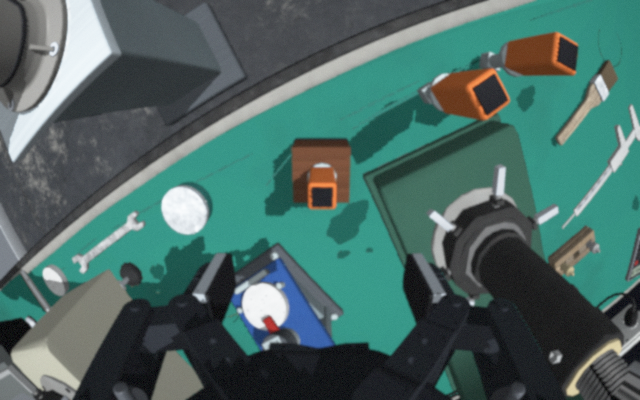

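View pics/side15c.png

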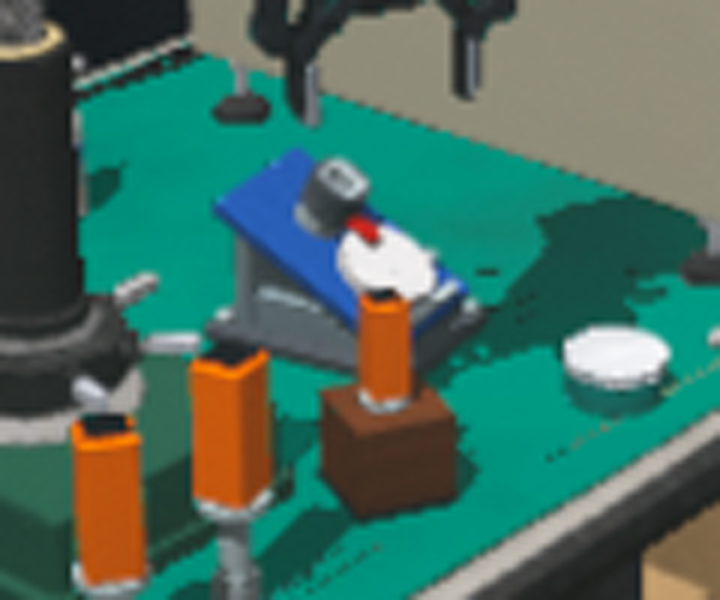

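The wrist view shows the key upright in its stand at (322,190), and the red finger over the block at (270,322). The side view shows the collar flat on the wood and the finger over the block. Handing in.

Run:
```python
from bench import r
print(r.hand_in())
```

```text
the job is handed in; nothing more can be done
None
```

I ran the whole job and handed it in at about 15.5 s of the 51 s allowed. The hand-in reports no verdict.

- **Clamp:** I seated the key in the recess until it touched the floor (17 N along the key). I then backed off about 1.5 mm and turned it clockwise until the torque rose to about 0.37 N m, which I took as the stop. The last wrist and side pictures show the red finger over the test block. I had no direct reading of the knob angle.
- **Key:** It went back into its stand at the same height and position it was taken from. The side picture shows it upright with the collar on the wood. The gripper is open, about 15 cm above its release height, and the force reading is near zero.
- **Checks that disagreed or failed:**
    - The wrist images and my pose model disagreed by about 1 mm sideways, within the stated camera calibration and the play of the fit.
    - My correction before inserting overshot by about 1 mm, and I fixed it from the next picture.
    - The first move call was refused for missing fields, and nothing moved.
- **Not checked:** I did not measure the bystanders; the spanner, loose test block and tin look undisturbed in the wrist pictures.

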